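Dip and hang the used compound spatulas

ROBOT

A 6-joint arm with a two-finger parallel gripper is mounted at the origin on the work surface. World frame = base frame: x ahead of the robot, y to its left, z up, the work surface at z = 0. Lengths are in m, angles in rad, forces in N, time in s.
With the tool pointing down it reaches from about 0.35 to 0.775 m from the base axis. Payload 7.3 kg.
Tool frame: the origin (TCP) lies at the very end of the fingers, on their centre line; the grasp point (between the pads) lies 19 mm behind it; z points along the fingers, y is the direction in which the jaws open and shut (so a half turn about z gives the same grasp; the last joint's range is limited). The gripper opens to 92 mm and grips with 3 to 60 N. Pads are 19 mm wide; open, the fingers measure 130 mm over their backs; the gripper's body (75 mm by 190 mm) begins 47 mm behind the grasp point.
Start: joints at [-1.425, 0.342, 1.524, -0, 1.275, -0.146], TCP at [0.151, -0.503, 0.227] pointing down, gripper open.
Joint ranges: [-2.53, 2.53], [-0.77, 2.02], [0.04, 2.7], [-1, 4.14], [0.28, 2.66], [-3.11, 3.11]. Speed limits (rad/s): [2.57, 2.57, 3.14, 3.14, 3.14, 3.14].

INTERFACE

Orientations are given as [roll, pitch, yaw] about the fixed x, y, z axes, in that order (R = Rz(yaw) Ry(pitch) Rx(roll)).
In Python, from cell import robot gives the robot as it stands.
- The arm moves only by the tool apply_moves, never from a script. Its argument "plan" is a list of rows, each an object of numbers: "tx", "ty", "tz": the shift along the tool's x, y, z in m; "yaw": the turn about the tool's z in rad; "grip": the opening, from -1 (shut) to 1 (fully open), so that 0 is half open. In form: [{"tx": .., "ty": .., "tz": .., "yaw": .., "grip": ..}, ...]. A call has 1 to 8 rows; each row is the pose to reach, as a shift and turn from the pose commanded when the call began, along the tool's axes at that moment; what a row does not reach only later rows make up. A row lasts 1/8 s, in which the tool goes at most 62.5 mm and 10.7 degrees, less where a joint would pass 70% of its speed; a pose out of reach is approached as far as the arm can. A call with a gripper value outside its range is refused whole. The fingers move at their own pace and stop on an object; "force" is the grip in N (left out, the last holds). Time passes only in rows, so rows that repeat a pose let the fingers close. It gives the time, the measured TCP pose, the force and the opening at its end, in the units of the state.
- robot.observe(): the state, without advancing time (a new reading comes with each control period).
- robot.read_camera(name): name is "scene" or "top" or "wrist"; returns (picture, depth): 400x640x3 uint8, red, green, blue; 400x640 float32, m along the optical axis (not along the pixel's ray), 0 where there is no reading.
- robot.get_calibration(name): a dict with "camera_matrix" (3x3 intrinsics, pixels), "R" (3x3) and "t" (3): a world point X has camera coordinates R X + t. Camera axes: x right, y down, z forward; pixel columns grow to the right and rows downward; lengths in m; the calibration is good to about 2 mm. A picture is of the moment at which its call begins: read the wrist's pose just before it. get_calibration takes no time and is no camera call; for the wrist camera it gives the pose at the moment of the call.
- robot.hand_in(): hands the job in, once; it reports no verdict.
Trained networks look in the newest picture that a camera, given by its name, has taken for a name from the list of things; names that differ only in an ending like _2 or _b are one class to them, and where a whole thing is asked for, a point or a joint stands for the part that bears it (a point fixed in the world has none). Each returns a list of dicts, best first, with "confidence" (0 to 1); they miss things now and then, are a little off and sometimes report something else, mostly with a low value. They report only what shows in the picture. A call takes as long as a camera call.
- robot.outline_of(label, camera): "region" (400x640 bool, what is visible of it) and "pixel" ([row, column] in pixels, amid what is visible of it).
- robot.tip_of(label, camera): "pixel" ([row, column] in pixels: a listed point, or the origin of a listed thing).
The state is a dict: "time": time; "qpos": joint angles; "qvel": joint speeds; "joint_efforts": joint torques, N m; "tool_pos": TCP position; "tool_rot": TCP orientation; "contact_force": force on the tool from outside, world axes, zero at the start; "torque": the same for the moment, N m; "opening": finger opening in m.
Only numpy, scipy, OpenCV 4.12 (cv2) and the standard library are available. Lean on these libraries where they do the work, as an engineer would, in place of code of your own. Each camera call takes 0.05 s, during which the arm holds its last target.

TASK

Stop the blower by pressing its long bar fully down at the middle so that both ends go down evenly. Then, going from the shortest blade to the longest so that coarse compound never reaches the finer tools, dip each used spatula's blade upright into the steel pot, clear of the bottom, and hang each on the clean rail in a gap of its own between the discs, without knocking or pushing those along. When all hang there, press the bar evenly once more to start the blower and let it spring back; leave the pot upright and the other things on the bench alone.

Things in the scene. Friction and masses are not known exactly. Their poses are not given: they have to be found in the camera images.
- spatula_a_grip (a point): Steel spatula A (may be absent), 153 mm tall, 90 g, upright in the rack. Centre of the black grip block on top: 24 (x) by 16 (y) by 50 mm tall; grip it across x. z up, x = the way its C hook opens. Below this point: hook seat (flat underside) 31 mm, end of hook lip 47 mm, crosspiece 77 to 83 mm, blade tip 128 mm. Blade 45 mm long, 15 wide (y), 5 thick.
- spatula_a_tip (a point): Centre of the lower edge of spatula A's blade; axes as its grip point. Its hook, 16 mm wide: neck at x -18 to -12 mm, 52 mm long down from the seat; lip at x 12 to 18 mm, 16 mm long; 24 mm free between them; mouth from lip to crosspiece 30 mm high, towards +x. Crosspiece 36 (x) by 30 (y) mm.
- spatula_b_grip (a point): Steel spatula B (may be absent), 168 mm tall, 110 g, upright in the rack. Centre of the black grip block on top: 24 (x) by 20 (y) by 50 mm tall; grip it across x. z up, x = the way its C hook opens. Below this point: hook seat (flat underside) 31 mm, end of hook lip 47 mm, crosspiece 77 to 83 mm, blade tip 143 mm. Blade 60 mm long, 20 wide (y), 5 thick.
- spatula_b_tip (a point): Centre of the lower edge of spatula B's blade; axes as its grip point. Its hook, 16 mm wide: neck at x -18 to -12 mm, 52 mm long down from the seat; lip at x 12 to 18 mm, 16 mm long; 24 mm free between them; mouth from lip to crosspiece 30 mm high, towards +x. Crosspiece 36 (x) by 30 (y) mm.
- spatula_c_grip (a point): Steel spatula C (may be absent), 183 mm tall, 130 g, upright in the rack. Centre of the black grip block on top: 24 (x) by 24 (y) by 50 mm tall; grip it across x. z up, x = the way its C hook opens. Below this point: hook seat (flat underside) 31 mm, end of hook lip 47 mm, crosspiece 77 to 83 mm, blade tip 158 mm. Blade 75 mm long, 25 wide (y), 5 thick.
- spatula_c_tip (a point): Centre of the lower edge of spatula C's blade; axes as its grip point. Its hook, 16 mm wide: neck at x -18 to -12 mm, 52 mm long down from the seat; lip at x 12 to 18 mm, 16 mm long; 24 mm free between them; mouth from lip to crosspiece 30 mm high, towards +x. Crosspiece 36 (x) by 30 (y) mm.
- spatula_d_grip (a point): Steel spatula D (may be absent), 198 mm tall, 150 g, upright in the rack. Centre of the black grip block on top: 24 (x) by 28 (y) by 50 mm tall; grip it across x. z up, x = the way its C hook opens. Below this point: hook seat (flat underside) 31 mm, end of hook lip 47 mm, crosspiece 77 to 83 mm, blade tip 173 mm. Blade 90 mm long, 30 wide (y), 5 thick.
- spatula_d_tip (a point): Centre of the lower edge of spatula D's blade; axes as its grip point. Its hook, 16 mm wide: neck at x -18 to -12 mm, 52 mm long down from the seat; lip at x 12 to 18 mm, 16 mm long; 24 mm free between them; mouth from lip to crosspiece 30 mm high, towards +x. Crosspiece 36 (x) by 30 (y) mm.
- rack_top (a point): Fixed rack of used spatulas, 342 mm long along its y, 115 mm high: two bars with a 16 mm slot between. The spatulas stand with crosspieces on the bars and blades down in the slot, about 70 mm apart, hooks open to the rack's x (away from the robot); lift straight up. Point: middle of the slot at the bars' top.
- rail_mid (a point): Clean rail, fixed: round steel bar 12 mm thick, 190 mm above the bench, 470 mm long along its y, on end posts that rise 12 mm above its axis. Point: middle of the bar, on its axis; x points away from the robot. A hook goes on from the robot's side, mouth towards +x, and hangs with its seat on the bar, grip point 37 mm above the axis.
- hanger_1_seat (a point): Disc holder 1 (counted along the rail's y), hanging loosely on the rail by a like C hook: grey disc 40 mm across (along y), 10 mm thick, centre 76 mm below this point. Point: underside of the hook's seat, on top of the bar; nothing above it but 6 mm of steel. Four free gaps lie between the five holders, each about 52 mm clear.
- hanger_2_seat (a point): Disc holder 2 (counted along the rail's y), hanging loosely on the rail by a like C hook: grey disc 40 mm across (along y), 10 mm thick, centre 76 mm below this point. Point: underside of the hook's seat, on top of the bar; nothing above it but 6 mm of steel. Four free gaps lie between the five holders, each about 52 mm clear.
- hanger_3_seat (a point): Disc holder 3 (counted along the rail's y), hanging loosely on the rail by a like C hook: grey disc 40 mm across (along y), 10 mm thick, centre 76 mm below this point. Point: underside of the hook's seat, on top of the bar; nothing above it but 6 mm of steel. Four free gaps lie between the five holders, each about 52 mm clear.
- hanger_4_seat (a point): Disc holder 4 (counted along the rail's y), hanging loosely on the rail by a like C hook: grey disc 40 mm across (along y), 10 mm thick, centre 76 mm below this point. Point: underside of the hook's seat, on top of the bar; nothing above it but 6 mm of steel. Four free gaps lie between the five holders, each about 52 mm clear.
- hanger_5_seat (a point): Disc holder 5 (counted along the rail's y), hanging loosely on the rail by a like C hook: grey disc 40 mm across (along y), 10 mm thick, centre 76 mm below this point. Point: underside of the hook's seat, on top of the bar; nothing above it but 6 mm of steel. Four free gaps lie between the five holders, each about 52 mm clear.
- pot: Loose steel dip pot, 450 g, standing on the bench: an open cup 75 mm high, 72 mm in diameter at the rim, a little narrower at the foot, wall 3 mm, floor about 5 mm thick. Origin: centre of its underside, z up.
- bar_centre (a point): Centre of the top face of the blower switch's long bar (220 mm along its y, 30 mm wide, about 75 mm above the bench), a plain bar on a grey housing, hinged on its far side. Pressed straight down at this point it moves 12 mm to its stop, spring-loaded, about 1.5 N at first and 6.5 N at the stop, and springs back up.
- stop_bar (a joint): How far the switch bar is pressed: 0 up, 0.2 rad fully down. The switch trips from 0.15 rad.
- bar_twist (a joint): Sideways tilt of the switch bar along its length (rad): 0 when both ends are level; pressing off centre by 20 mm tilts it about 0.04, by 50 mm about 0.11 at full press.
- spray_jar: White bottle, 60 mm across, about 120 mm tall; a bystander, not to be disturbed. Origin: centre of its underside.
- wax_jar: White jar with steel lid, 68 mm across, 50 mm tall; a bystander, not to be disturbed. Origin: centre of its underside.
- tape_roll: Roll of blue tape lying flat, 100 mm across, 24 mm tall; a bystander, not to be disturbed. Origin: centre of its underside.
- trim_driver: Screwdriver lying on the bench; a bystander, not to be disturbed. Origin: on its axis line.
- sanding_block: Dark sanding block, 120 by 60 by 30 mm; a bystander, not to be disturbed. Origin: centre of its underside.

How it is judged:
By the outcome, as a careful person would: the job done as asked, in the order asked, and still so for the second after the job is handed in, with the robot touching nothing.
Of spatula_a, spatula_b, spatula_c, spatula_d only 3 to 4 are there at a start; the rules pass over those that are not, and their reading is None.
At some moment in a run one of pot may be knocked a few centimetres aside while the robot is not near it.
It also fails if it takes over 210 s, if anything falls off the work surface, if the arm or the gripper's body presses on something with over 40 N, if the wrist force passes 120 N, or if a joint passes its speed limit or range.

## Working session

There is one attempt and no reset: what is moved stays moved. The work goes in short steps, Python scripts to look and compute and a tool call to move; the robot and the scene stay as the last step left them, time stands still between calls to the robot, and variables do not carry over. Pictures are saved under pics/ and viewed, and the job is handed in when it is done.

Besides the shell and the picture viewer there is one more tool, called after ">>>" by a JSON object that holds its "api" and its "payload". apply_moves: Moves the arm, as the interface text tells. Its arguments: {"type":"object","properties":{"plan":{"type":"array","items":{"type":"object","properties":{"tx":{"type":"number"},"ty":{"type":"number"},"tz":{"type":"number"},"yaw":{"type":"number"},"grip":{"type":"number"}}}},"force":{"type":"number"}},"required":["plan"]}

```bash
ls; mkdir -p pics; python3 - <<'E'
from cell import robot
import cv2
print(robot.observe())
for c in ["scene","top","wrist"]:
    p,d=robot.read_camera(c); cv2.imwrite(f"pics/{c}0.png",p[:,:,::-1])
    k=robot.get_calibration(c); print(c,k)
E
```

```text
pics
{'time': 0.0, 'qpos': array([-1.42498796e+00,  3.42734003e-01,  1.52503116e+00,  1.69903310e-05,
        1.27537858e+00, -1.45982113e-01]), 'qvel': array([ 0.00037413, -0.00183247,  0.00016109, -0.00139532,  0.00059352,
       -0.00162475]), 'joint_efforts': array([-1.53935867e-03, -4.31251645e+01, -2.44219530e+01,  7.17326417e-02,
        5.61624987e-02, -1.17650461e-04]), 'tool_pos': array([ 0.15100096, -0.50239072,  0.22603417]), 'tool_rot': array([-3.14006042e+00, -2.41702011e-04,  2.91785334e-01]), 'contact_force': array([ 0.78488258, -0.29988661,  0.12293453]), 'torque': array([-0.02332578, -0.02886055,  0.00421714]), 'opening': 0.09190636696113696}
scene {'camera_matrix': array([[404.7901278 ,   0.        , 319.95833928],
       [  0.        , 404.7901278 , 194.25682028],
       [  0.        ,   0.        ,   1.        ]]), 'R': array([[ 0.5615617 ,  0.82716986, -0.02093978],
       [ 0.4374371 , -0.31826499, -0.8410447 ],
       [-0.70235123,  0.46313865, -0.54056021]]), 't': array([-0.31757266, -0.11008299,  1.51473592])}
top {'camera_matrix': array([[372.30028451,   0.        , 325.38995014],
       [  0.        , 372.30028451, 198.15276654],
       [  0.        ,   0.        ,   1.        ]]), 'R': array([[ 0.00241173, -0.9999407 ,  0.01061952],
       [-0.99050631, -0.00384832, -0.1374134 ],
       [ 0.13744612, -0.0101873 , -0.99045686]]), 't': array([0.02168152, 0.51629282, 0.92600987])}
wrist {'camera_matrix': array([[319.55746616,   0.        , 315.26200662],
       [  0.        , 319.55746616, 195.72821621],
       [  0.        ,   0.        ,   1.        ]]), 'R': array([[ 2.86429768e-01, -9.58101238e-01,  7.43062205e-05],
       [-9.24570286e-01, -2.76385161e-01,  2.62261377e-01],
       [-2.51252412e-01, -7.51881666e-02, -9.64996873e-01]]), 't': array([-0.52539274, -0.03192315,  0.38995068])}
```

View pics/scene0.png

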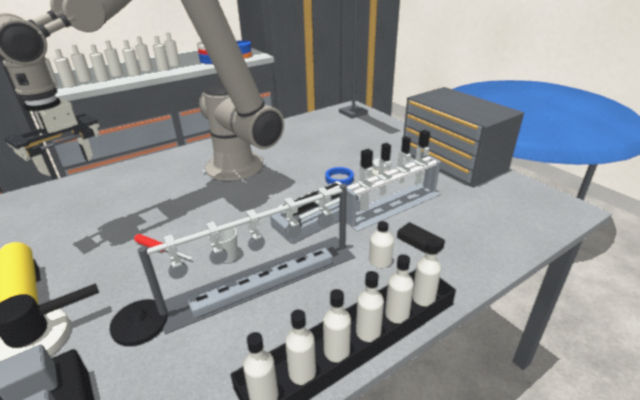

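View pics/top0.png

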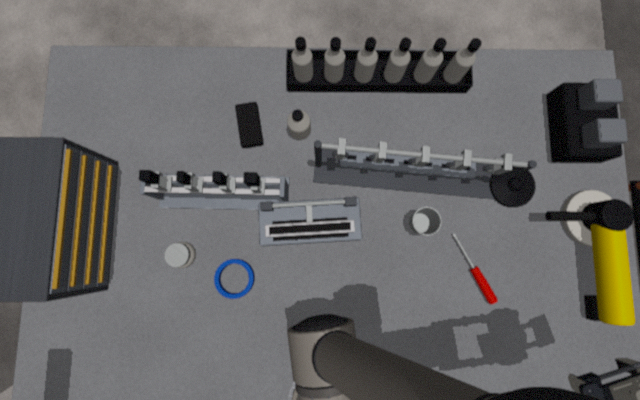

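View pics/wrist0.png

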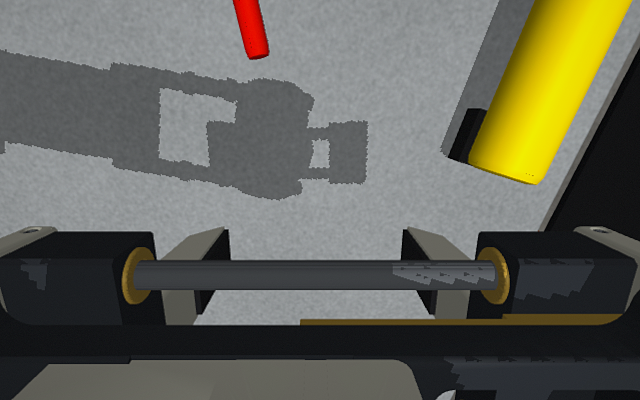

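The scene view shows the rack with four spatulas (grips at about columns 367–424, row 150), the rail with 5 holders, the pot behind the rail, and the switch. In the top view the bar is at about (228,310), the pot at (221,424) and the grips near row 178, columns 149–251.

```bash
cat > h.py <<'E'
import numpy as np, cv2
from cell import robot
def proj(c,X,k=None):
    k=k or robot.get_calibration(c); p=k["R"]@np.asarray(X,float)+k["t"]; q=k["camera_matrix"]@p; return q[:2]/q[2]
def ray(c,row,col,k=None):
    k=k or robot.get_calibration(c); d=np.linalg.inv(k["camera_matrix"])@[col,row,1.]
    return -k["R"].T@k["t"], k["R"].T@d     # X=o+d*depth
def atz(c,row,col,z,k=None):
    o,d=ray(c,row,col,k); return o+d*(z-o[2])/d[2]
def cloud(c,dep,k=None):
    k=k or robot.get_calibration(c); v,u=np.mgrid[0:400,0:640]
    P=np.stack([u,v,np.ones_like(u)],-1)@np.linalg.inv(k["camera_matrix"]).T*dep[...,None]
    W=(P-k["t"])@k["R"]; W[dep==0]=np.nan; return W
def tri(c1,p1,c2,p2):
    o1,d1=ray(c1,*p1);o2,d2=ray(c2,*p2)
    A=np.stack([d1,-d2],1); s=np.linalg.lstsq(A,o2-o1,rcond=None)[0]
    a=o1+s[0]*d1;b=o2+s[1]*d2; return (a+b)/2,np.linalg.norm(a-b)
E
python3 - <<'E'
from h import *
np.set_printoptions(precision=3,suppress=True)
D={}
for c in ["top","scene"]:
    p,d=robot.read_camera(c); W=cloud(c,d)
    for n in ["spatula_a_grip","hanger_1_seat","rack_top","rail_mid","pot","bar_centre","spray_jar","wax_jar","sanding_block"]:
        for r in robot.tip_of(n,c):
            px=np.array(r["pixel"]); i=np.clip(np.round(px).astype(int),0,[399,639])
            if r["confidence"]>.2: print(c,n,round(r["confidence"],2),px,W[i[0],i[1]])
    np.save(f"W_{c}.npy",W)
print(robot.observe()["time"])
E
```

```text
top spatula_a_grip 0.89 [173.1 185.1] [0.544 0.322 0.214]
top spatula_a_grip 0.71 [148.1 377.9] [ 0.618 -0.097  0.149]
top spatula_a_grip 0.5 [192.  234.2] [0.518 0.239 0.122]
top hanger_1_seat 0.52 [162.9 505.6] [ 0.572 -0.367  0.202]
top hanger_1_seat 0.29 [175.  220.7] [0.538 0.243 0.223]
top rack_top 0.84 [184.1 209.5] [0.557 0.331 0.005]
top rack_top 0.6 [146.2 381.8] [ 0.608 -0.098  0.203]
top rack_top 0.55 [190.7 233.2] [0.521 0.242 0.119]
top rail_mid 0.62 [154.  421.4] [ 0.592 -0.184  0.196]
top pot 0.96 [224.3 417.6] [ 0.453 -0.224  0.   ]
top bar_centre 0.56 [228.3 308.9] [0.437 0.064 0.078]
top bar_centre 0.38 [226.  415.3] [ 0.447 -0.215  0.003]
top bar_centre 0.33 [154.5 423.7] [ 0.591 -0.189  0.203]
top spray_jar 0.56 [129.5 299.9] [0.684 0.088 0.077]
top wax_jar 0.8 [253.  181.6] [0.375 0.38  0.049]
top sanding_block 0.96 [127.3 246.6] [0.707 0.232 0.031]
top sanding_block 0.43 [148.4 340. ] [ 0.604 -0.007  0.2  ]
scene spatula_a_grip 0.87 [143.3 405.8] [0.546 0.318 0.208]
scene hanger_1_seat 0.58 [240.7 170.2] [ 0.585 -0.375  0.203]
scene hanger_1_seat 0.35 [150.6 386.6] [0.547 0.245 0.205]
scene hanger_1_seat 0.32 [194.5 310.9] [0.435 0.058 0.074]
scene rack_top 0.79 [175. 394.] [ 0.403  0.426 -0.002]
scene rail_mid 0.81 [216.9 251.2] [ 0.604 -0.204  0.201]
scene rail_mid 0.73 [183.7 419.8] [0.502 0.453 0.   ]
scene rail_mid 0.66 [141.4 424.7] [0.553 0.39  0.197]
scene pot 0.85 [250.8 230. ] [ 0.489 -0.228  0.035]
scene bar_centre 0.74 [193.7 311.5] [0.437 0.061 0.074]
scene spray_jar 0.89 [262.6 376.5] [0.726 0.063 0.015]
scene spray_jar 0.47 [242.2 420.1] [0.741 0.202 0.028]
scene spray_jar 0.41 [140.9 422.5] [0.545 0.386 0.195]
scene wax_jar 0.51 [259. 378.] [0.729 0.066 0.029]
scene sanding_block 0.88 [241.6 421.2] [0.742 0.204 0.027]
1.15
```

```bash
python3 - <<'E'
from h import *
np.set_printoptions(precision=3,suppress=True)
for c in ["top","scene"]:
    W=np.load(f"W_{c}.npy"); p=cv2.imread(f"pics/{c}0.png")
    X,Y,Z=W[...,0],W[...,1],W[...,2]
    m=((X>.45)&(X<.65)&(Y>.13)&(Y<.5)&(Z>.14)&(p.max(-1)<60)).astype(np.uint8)
    n,l,s,_=cv2.connectedComponentsWithStats(m)
    for i in range(1,n):
        if s[i][4]<15: continue
        q=W[l==i]; t=q[q[:,2]>np.percentile(q[:,2],90)-.012]
        print(c,"grip",s[i], "ztop",np.percentile(q[:,2],[5,50,95]),"topface mean",t.mean(0),"ext",t.min(0),t.max(0))
    # rail points
    m=(X>.5)&(X<.7)&(Y<.05)&(Y>-.47)&(Z>.18)&(Z<.23)
    q=W[m]; print(c,"rail pts",len(q), np.polyfit(q[:,1],q[:,0],1),np.median(q[:,2]))
    # pot
    m=(X>.35)&(X<.55)&(Y<-.12)&(Y>-.33)&(Z>.066)&(Z<.09); q=W[m]
    if len(q)>10: 
        (cx,cy),r=cv2.minEnclosingCircle(q[:,:2].astype(np.float32)); print(c,"pot rim",cx,cy,r,np.median(q[:,2]))
    m=(X>.38)&(X<.5)&(Y<.25)&(Y>-.1)&(Z>.055)&(Z<.095); q=W[m]
    r=cv2.minAreaRect(q[:,:2].astype(np.float32)); print(c,"bar",r,np.median(q[:,2]),q.min(0),q.max(0))
for c,(y0,y1,x0,x1) in {"top":(120,250,130,330),"scene":(130,230,260,460)}.items():
    p=cv2.imread(f"pics/{c}0.png")[y0:y1,x0:x1]; cv2.imwrite(f"pics/{c}_z.png",cv2.resize(p,None,fx=4,fy=4,interpolation=cv2.INTER_CUBIC))
p=cv2.imread("pics/top0.png")[125:250,300:550]; cv2.imwrite("pics/top_z2.png",cv2.resize(p,None,fx=3.2,fy=3.2,interpolation=cv2.INTER_CUBIC))
E
```

```text
top grip [139 170  21  15 231] ztop [0.184 0.22  0.225] topface mean [0.537 0.4   0.222] ext [0.525 0.39  0.212] [0.549 0.413 0.227]
top grip [177 171  14  14 154] ztop [0.187 0.219 0.224] topface mean [0.535 0.327 0.221] ext [0.523 0.321 0.213] [0.547 0.335 0.226]
top grip [213 172  14  13 160] ztop [0.186 0.221 0.224] topface mean [0.534 0.251 0.222] ext [0.522 0.242 0.212] [0.545 0.26  0.226]
top grip [244 172  16  15 196] ztop [0.19  0.222 0.225] topface mean [0.532 0.182 0.222] ext [0.522 0.169 0.212] [0.545 0.196 0.226]
top rail pts 1818 [0.09  0.607] 0.1966705890308973
top pot rim 0.4551718235015869 -0.2262125462293625 0.03586549684405327 0.0741066147891247
top bar ((0.46027112007141113, 0.06541746854782104), (0.08410646766424179, 0.23798470199108124), 1.9372203350067139) 0.07442330634021166 [ 0.415 -0.052  0.055] [0.5   0.185 0.08 ]
scene grip [419 131  11  16 132] ztop [0.18  0.202 0.22 ] topface mean [0.544 0.394 0.215] ext [0.53  0.384 0.208] [0.553 0.408 0.222]
scene grip [402 137   8  16  93] ztop [0.181 0.202 0.221] topface mean [0.542 0.32  0.216] ext [0.53  0.313 0.208] [0.549 0.33  0.223]
scene grip [382 144   8  16 109] ztop [0.182 0.203 0.221] topface mean [0.542 0.243 0.216] ext [0.534 0.235 0.208] [0.549 0.252 0.222]
scene grip [362 150  10  18 153] ztop [0.18  0.204 0.222] topface mean [0.541 0.174 0.217] ext [0.532 0.162 0.209] [0.548 0.188 0.224]
scene rail pts 1726 [0.088 0.615] 0.19322763494893508
scene pot rim 0.4584886133670807 -0.2307048887014389 0.035978592932224274 0.0708216416016093
scene bar ((0.461347758769989, 0.05789680778980255), (0.08216441422700882, 0.2356480211019516), 2.8277246952056885) 0.07291982782476565 [ 0.415 -0.058  0.057] [0.5   0.177 0.078]
```

```bash
sleep 0
```

```text
(no output)
```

View pics/top_z.png

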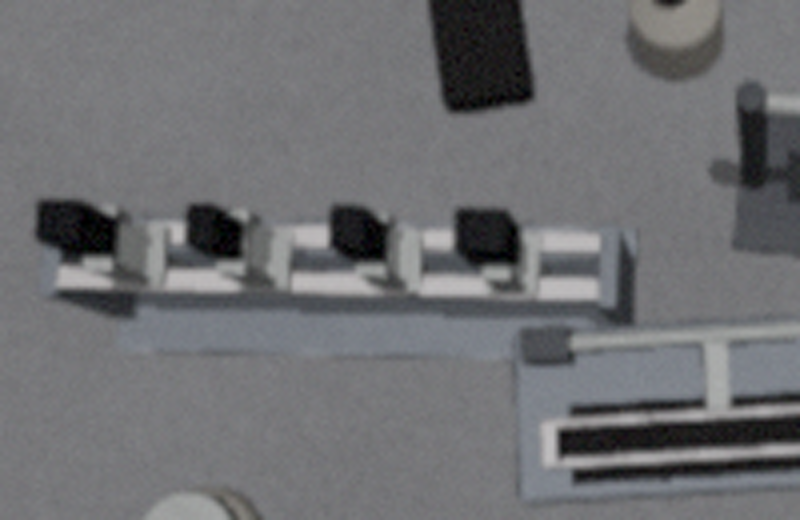

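View pics/top_z2.png

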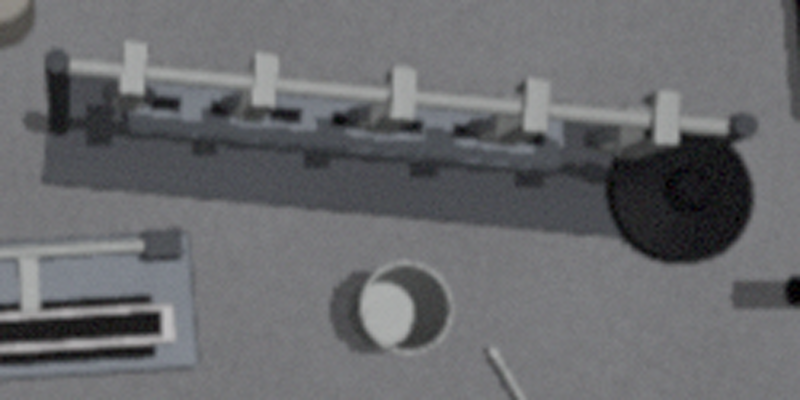

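View pics/scene_z.png

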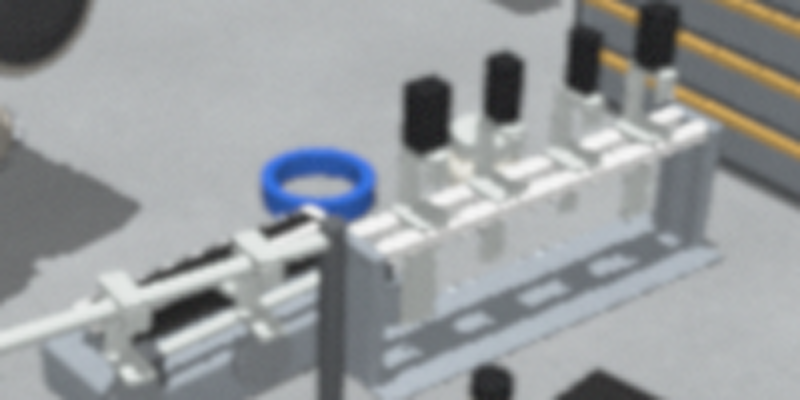

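```bash
cat >> h.py <<'E'
def rel(x,y,z,yaw):
    "world TCP target -> tool-frame shift from present pose"
    s=robot.observe(); r,p,w=s["tool_rot"]
    from scipy.spatial.transform import Rotation as Ro
    R=Ro.from_euler("xyz",s["tool_rot"]).as_matrix()
    d=R.T@(np.array([x,y,z])-s["tool_pos"]); dy=-(yaw-w)  # tool z down
    dy=(dy+np.pi)%(2*np.pi)-np.pi
    print("t%.2f now"%s["time"],s["tool_pos"].round(4),s["tool_rot"].round(3),"-> tx %.4f ty %.4f tz %.4f yaw %.4f"%(*d,dy),"F",s["contact_force"].round(1),"op %.4f"%s["opening"])
E
python3 - <<'E'
from h import *
k=robot.get_calibration("wrist"); s=robot.observe()
from scipy.spatial.transform import Rotation as Ro
R=Ro.from_euler("xyz",s["tool_rot"]).as_matrix()
print("cam in tool",R.T@(-k["R"].T@k["t"]-s["tool_pos"]), R.T@k["R"].T)
rel(.42,-.15,.36,np.pi/2)
E
```

```text
cam in tool [ 0.07074239  0.00057216 -0.15851095] [[-1.31855052e-03 -9.64957478e-01 -2.62402987e-01]
 [ 9.99998348e-01 -1.60063556e-03  8.61258913e-04]
 [-1.25108978e-03 -2.62401418e-01  9.64957994e-01]]
t1.15 now [ 0.151  -0.5028  0.2267] [3.142 0.    0.292] -> tx 0.3591 ty -0.2605 tz -0.1333 yaw -1.2790 F [-0.4 -0.1  0.5] op 0.0917
```

>>> {"api": "apply_moves", "payload": {"plan": [{"tx": 0.05, "ty": -0.03, "tz": -0.06, "yaw": -0.18, "grip": -1}, {"tx": 0.1, "ty": -0.06, "tz": -0.09, "yaw": -0.36, "grip": -1}, {"tx": 0.15, "ty": -0.1, "tz": -0.11, "yaw": -0.54, "grip": -1}, {"tx": 0.2, "ty": -0.14, "tz": -0.12, "yaw": -0.72, "grip": -1}, {"tx": 0.25, "ty": -0.18, "tz": -0.133, "yaw": -0.9, "grip": -1}, {"tx": 0.3, "ty": -0.22, "tz": -0.133, "yaw": -1.08, "grip": -1}, {"tx": 0.359, "ty": -0.26, "tz": -0.133, "yaw": -1.279, "grip": -1}, {"tx": 0.359, "ty": -0.26, "tz": -0.133, "yaw": -1.279, "grip": -1}]}}

```text
time: 2.15
tool_pos: [0.4212, -0.1482, 0.3601]
tool_rot: [3.141, 0.0, 1.575]
contact_force: [0.3, -0.7, 0.4]
opening: 0.0164
```

```bash
python3 - <<'E'
from h import *
rel(.436,.0,.36,np.pi/2)
E
```

```text
t2.15 now [ 0.4212 -0.1482  0.3601] [3.141 0.    1.575] -> tx 0.1482 ty 0.0155 tz 0.0000 yaw 0.0042 F [ 0.3 -0.7  0.4] op 0.0164
```

>>> {"api": "apply_moves", "payload": {"plan": [{"tx": 0.05, "ty": 0.015, "tz": 0, "yaw": 0, "grip": -1}, {"tx": 0.1, "ty": 0.015, "tz": 0, "yaw": 0, "grip": -1}, {"tx": 0.15, "ty": 0.015, "tz": 0, "yaw": 0, "grip": -1}, {"tx": 0.15, "ty": 0.015, "tz": 0, "yaw": 0, "grip": -1}, {"tx": 0.15, "ty": 0.015, "tz": 0, "yaw": 0, "grip": -1}]}}

```text
time: 2.78
tool_pos: [0.4351, -0.0009, 0.3598]
tool_rot: [3.141, 0.001, 1.571]
contact_force: [0.2, -0.7, -0.4]
opening: 0.0009
```

```bash
python3 - <<'E'
from h import *
np.set_printoptions(precision=4,suppress=True)
rel(.436,.0,.36,np.pi/2)
k=robot.get_calibration("wrist"); p,d=robot.read_camera("wrist"); cv2.imwrite("pics/w1.png",p[:,:,::-1]); W=cloud("wrist",d,k); np.save("W_w1.npy",W)
for r in robot.tip_of("bar_centre","wrist"): i=np.round(r["pixel"]).astype(int); print(r, W[i[0],i[1]])
for r in robot.outline_of("bar_centre","wrist")[:2]:
    q=W[r["region"]]; q=q[~np.isnan(q[:,0])]; print(r["confidence"],cv2.minAreaRect(q[:,:2].astype(np.float32)),np.percentile(q[:,2],[5,50,95]))
E
```

```text
t2.77 now [ 0.4351 -0.0009  0.3598] [3.141 0.001 1.571] -> tx 0.0009 ty 0.0009 tz -0.0003 yaw 0.0006 F [ 0.2 -0.7 -0.4] op 0.0009
{'pixel': [113.5, 316.7], 'confidence': 0.73} [0.4381 0.0616 0.0746]
0.91 ((0.4381294846534729, 0.06064924597740173), (0.03478638827800751, 0.23566986620426178), 3.4071011543273926) [0.0714 0.0758 0.0775]
0.39 ((0.5424836277961731, 0.17781227827072144), (0.051624227315187454, 0.02361605130136013), 9.901731491088867) [0.1076 0.1214 0.1397]
```

View pics/w1.png

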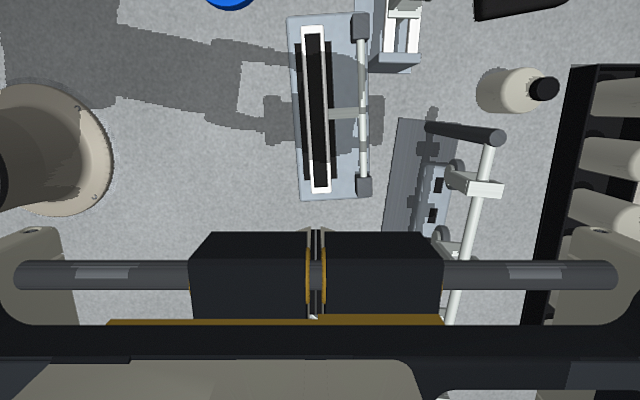

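```bash
python3 - <<'E'
from h import *
np.set_printoptions(precision=4,suppress=True)
p=cv2.imread("pics/w1.png"); z=cv2.resize(p[10:210,270:390],None,fx=3,fy=3,interpolation=cv2.INTER_NEAREST); cv2.imwrite("pics/w1z.png",z)
k=robot.get_calibration("wrist")
P=np.array([atz("wrist",r,c,.076,k) for r,c in [(25,302),(25,323),(193,309),(193,330)]]); print(P,P.mean(0))
rel(*P.mean(0)[:2],.10,np.pi/2-.06)
E
```

```text
[[ 0.4197  0.1689  0.076 ]
 [ 0.446   0.1688  0.076 ]
 [ 0.4266 -0.0486  0.076 ]
 [ 0.4567 -0.0487  0.076 ]] [0.4372 0.0601 0.076 ]
t2.92 now [ 0.4352 -0.0017  0.3596] [-3.141  0.     1.569] -> tx 0.0619 ty 0.0020 tz 0.2596 yaw 0.0581 F [-0.4  0.1 -0.4] op 0.0007
```

View pics/w1z.png

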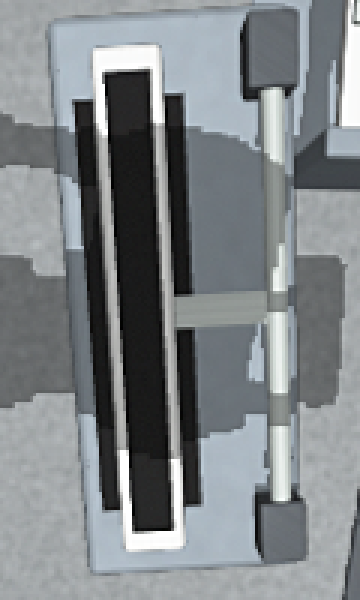

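>>> {"api": "apply_moves", "payload": {"plan": [{"tx": 0.03, "ty": 0.001, "tz": 0.05, "yaw": 0.03, "grip": -1}, {"tx": 0.062, "ty": 0.002, "tz": 0.1, "yaw": 0.05, "grip": -1}, {"tx": 0.062, "ty": 0.002, "tz": 0.15, "yaw": 0.05, "grip": -1}, {"tx": 0.062, "ty": 0.002, "tz": 0.2, "yaw": 0.05, "grip": -1}, {"tx": 0.062, "ty": 0.002, "tz": 0.24, "yaw": 0.05, "grip": -1}, {"tx": 0.062, "ty": 0.002, "tz": 0.265, "yaw": 0.05, "grip": -1}, {"tx": 0.062, "ty": 0.002, "tz": 0.265, "yaw": 0.05, "grip": -1}]}}

```text
time: 3.8
tool_pos: [0.4361, 0.0605, 0.0933]
tool_rot: [-3.137, 0.0, 1.519]
contact_force: [-0.9, 0.1, 0.8]
opening: 0.0006
```

```bash
python3 - <<'E'
from h import *
rel(.437,.061,.062,np.pi/2-.05)
E
```

```text
t3.80 now [0.4361 0.0605 0.0933] [-3.137  0.     1.519] -> tx 0.0005 ty 0.0010 tz 0.0313 yaw -0.0018 F [-0.9  0.1  0.8] op 0.0006
```

>>> {"api": "apply_moves", "payload": {"plan": [{"tx": 0, "ty": 0.001, "tz": 0.008, "yaw": 0, "grip": -1}, {"tx": 0, "ty": 0.001, "tz": 0.014, "yaw": 0, "grip": -1}, {"tx": 0, "ty": 0.001, "tz": 0.019, "yaw": 0, "grip": -1}, {"tx": 0, "ty": 0.001, "tz": 0.023, "yaw": 0, "grip": -1}, {"tx": 0, "ty": 0.001, "tz": 0.026, "yaw": 0, "grip": -1}, {"tx": 0, "ty": 0.001, "tz": 0.026, "yaw": 0, "grip": -1}]}}

```text
time: 4.55
tool_pos: [0.4378, 0.0614, 0.0687]
tool_rot: [-3.141, 0.0, 1.521]
contact_force: [-3.0, -0.3, 5.2]
opening: 0.0003
```

>>> {"api": "apply_moves", "payload": {"plan": [{"tx": 0, "ty": 0, "tz": 0.002, "yaw": 0, "grip": -1}, {"tx": 0, "ty": 0, "tz": 0.004, "yaw": 0, "grip": -1}, {"tx": 0, "ty": 0, "tz": 0.005, "yaw": 0, "grip": -1}, {"tx": 0, "ty": 0, "tz": 0.005, "yaw": 0, "grip": -1}]}}

```text
time: 5.05
tool_pos: [0.4379, 0.0614, 0.0639]
tool_rot: [-3.141, 0.0, 1.521]
contact_force: [-3.8, 0.1, 6.7]
opening: 0.0004
```

>>> {"api": "apply_moves", "payload": {"plan": [{"tx": 0, "ty": 0, "tz": 0.001, "yaw": 0, "grip": -1}, {"tx": 0, "ty": 0, "tz": 0.002, "yaw": 0, "grip": -1}, {"tx": 0, "ty": 0, "tz": 0.003, "yaw": 0, "grip": -1}, {"tx": 0, "ty": 0, "tz": 0.003, "yaw": 0, "grip": -1}]}}

```text
time: 5.55
tool_pos: [0.438, 0.0614, 0.0625]
tool_rot: [3.141, 0.0, 1.521]
contact_force: [-8.4, -1.8, 25.8]
opening: 0.0005
```

```bash
python3 - <<'E'
from h import *
p,d=robot.read_camera("scene"); cv2.imwrite("pics/s1.png",cv2.resize(p[130:270,220:400,::-1],None,fx=4,fy=4)); print(robot.observe()["torque"],robot.observe()["contact_force"])
E
```

```text
[-0.16670189  1.40338856 -0.00185293] [-8.72447774 -0.87606249 26.15827595]
```

View pics/s1.png

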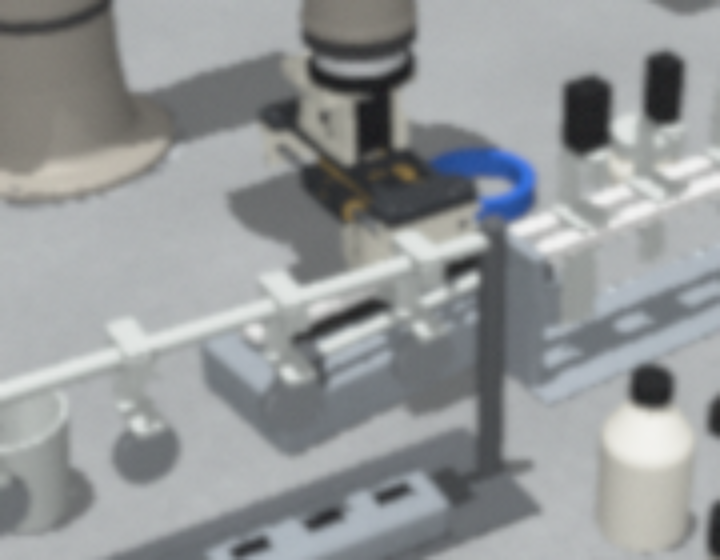

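>>> {"api": "apply_moves", "payload": {"plan": [{"tx": 0, "ty": 0, "tz": -0.008, "yaw": 0, "grip": -1}, {"tx": 0, "ty": 0, "tz": -0.02, "yaw": 0, "grip": -1}, {"tx": 0, "ty": 0, "tz": -0.06, "yaw": 0, "grip": -1}, {"tx": 0, "ty": 0, "tz": -0.12, "yaw": 0, "grip": -1}, {"tx": 0, "ty": 0, "tz": -0.18, "yaw": 0, "grip": -1}, {"tx": 0, "ty": 0.02, "tz": -0.24, "yaw": 0, "grip": -1}, {"tx": 0.04, "ty": 0.05, "tz": -0.3, "yaw": 0, "grip": -0.2}, {"tx": 0.08, "ty": 0.09, "tz": -0.3, "yaw": 0, "grip": 0}]}}

```text
time: 6.6
tool_pos: [0.5295, 0.1335, 0.3649]
tool_rot: [3.133, -0.001, 1.519]
contact_force: [1.0, -1.4, 1.1]
opening: 0.016
```

```bash
python3 - <<'E'
from h import *
rel(.535,.25,.36,np.pi/2-.023)
E
```

```text
t6.60 now [0.5295 0.1335 0.3649] [ 3.133e+00 -1.000e-03  1.519e+00] -> tx 0.1166 ty -0.0006 tz 0.0050 yaw -0.0289 F [ 1.  -1.4  1.1] op 0.0160
```

>>> {"api": "apply_moves", "payload": {"plan": [{"tx": 0.06, "ty": 0, "tz": 0, "yaw": -0.03, "grip": 0}, {"tx": 0.117, "ty": 0, "tz": 0, "yaw": -0.03, "grip": 0}, {"tx": 0.117, "ty": 0, "tz": 0, "yaw": -0.03, "grip": 0}, {"tx": 0.117, "ty": 0, "tz": 0, "yaw": -0.03, "grip": 0}]}}

```text
time: 7.1
tool_pos: [0.5338, 0.2498, 0.3595]
tool_rot: [-3.141, 0.001, 1.551]
contact_force: [0.9, -0.5, -0.3]
opening: 0.0455
```

```bash
python3 - <<'E'
from h import *
np.set_printoptions(precision=4,suppress=True)
k=robot.get_calibration("wrist"); p,d=robot.read_camera("wrist"); cv2.imwrite("pics/w2.png",p[:,:,::-1]); W=cloud("wrist",d,k)
X,Y,Z=W[...,0],W[...,1],W[...,2]
m=((X>.47)&(X<.6)&(Y>.13)&(Y<.5)&(Z>.16)&(Z<.24)&(p.max(-1)<60)).astype(np.uint8)
n,l,s,_=cv2.connectedComponentsWithStats(m)
for i in range(1,n):
    if s[i][4]<40: continue
    q=W[l==i]; t=q[q[:,2]>.216].astype(np.float32)
    if len(t)>20: print(s[i],len(t),cv2.minAreaRect(t[:,:2]),np.median(t[:,2]),t.min(0),t.max(0))
rel(.535,.327,.18,np.pi/2-.023)
p,d=robot.read_camera("top"); cv2.imwrite("pics/t2.png",p[:,:,::-1])
E
```

```text
Traceback (most recent call last):
cv2.error: OpenCV(4.12.0) /io/opencv/modules/imgproc/src/convhull.cpp:143: error: (-215:Assertion failed) total >= 0 && (depth == CV_32F || depth == CV_32S) in function 'convexHull'
```

View pics/w2.png

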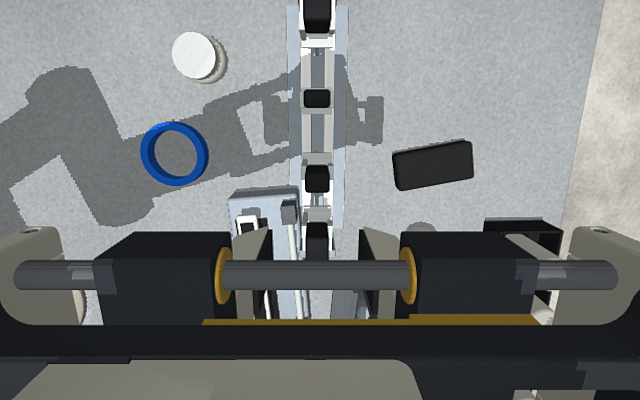

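```bash
python3 - <<'E'
from h import *
np.set_printoptions(precision=4,suppress=True)
k=robot.get_calibration("wrist"); p,d=robot.read_camera("wrist"); W=cloud("wrist",d,k)
X,Y,Z=W[...,0],W[...,1],W[...,2]
m=((X>.47)&(X<.6)&(Y>.13)&(Y<.5)&(Z>.216)&(Z<.23)&(p.max(-1)<60)).astype(np.uint8)
n,l,s,_=cv2.connectedComponentsWithStats(m)
for i in range(1,n):
    if s[i][4]<40: continue
    t=np.ascontiguousarray(W[l==i].astype(np.float32))
    print(s[i],len(t),cv2.minAreaRect(np.ascontiguousarray(t[:,:2])),np.median(t[:,2]),t.min(0),t.max(0))
rel(.535,.327,.18,np.pi/2-.023)
E
```

```text
[303   0  28  22 592] 592 ((0.5385384559631348, 0.3977756202220917), (0.014929454773664474, 0.022512344643473625), 88.32337951660156) 0.2230393 [0.5271 0.3902 0.216 ] [0.55   0.4053 0.2253]
[303  89  27  18 455] 455 ((0.5368143320083618, 0.32839569449424744), (0.014441119506955147, 0.0231754370033741), 88.915283203125) 0.22322455 [0.5252 0.321  0.219 ] [0.5483 0.3358 0.2254]
[305 170  24  22 502] 502 ((0.5356571078300476, 0.2525559067726135), (0.019682275131344795, 0.02198600582778454), 88.70063018798828) 0.22324401 [0.5245 0.2427 0.216 ] [0.5468 0.2625 0.2253]
[306 234  22  26 566] 566 ((0.5342596769332886, 0.18458126485347748), (0.025996392592787743, 0.02133006602525711), 88.66558074951172) 0.22329447 [0.5233 0.1713 0.2163] [0.5451 0.1974 0.2257]
t7.20 now [0.534  0.2489 0.3599] [3.141 0.    1.549] -> tx 0.0782 ty -0.0008 tz 0.1799 yaw 0.0016 F [ 0.1 -0.4  0.5] op 0.0457
```

>>> {"api": "apply_moves", "payload": {"plan": [{"tx": 0.04, "ty": 0.002, "tz": 0, "yaw": 0, "grip": 0.1}, {"tx": 0.079, "ty": 0.003, "tz": 0.04, "yaw": 0, "grip": 0.1}, {"tx": 0.079, "ty": 0.003, "tz": 0.08, "yaw": 0, "grip": 0.1}, {"tx": 0.079, "ty": 0.003, "tz": 0.12, "yaw": 0, "grip": 0.1}, {"tx": 0.079, "ty": 0.003, "tz": 0.15, "yaw": 0, "grip": 0.1}, {"tx": 0.079, "ty": 0.003, "tz": 0.17, "yaw": 0, "grip": 0.1}, {"tx": 0.079, "ty": 0.003, "tz": 0.18, "yaw": 0, "grip": 0.1}, {"tx": 0.079, "ty": 0.003, "tz": 0.18, "yaw": 0, "grip": 0.1}]}}

```text
time: 8.2
tool_pos: [0.5387, 0.3281, 0.1797]
tool_rot: [-3.141, 0.0, 1.55]
contact_force: [-0.0, -0.0, 0.5]
opening: 0.0505
```

>>> {"api": "apply_moves", "payload": {"force": 35, "plan": [{"tx": 0, "ty": 0, "tz": 0, "yaw": 0, "grip": -0.4}, {"tx": 0, "ty": 0, "tz": 0, "yaw": 0, "grip": -1}, {"tx": 0, "ty": 0, "tz": 0, "yaw": 0, "grip": -1}, {"tx": 0, "ty": 0, "tz": 0, "yaw": 0, "grip": -1}]}}

```text
time: 8.7
tool_pos: [0.5385, 0.329, 0.1799]
tool_rot: [3.141, -0.0, 1.551]
contact_force: [-0.6, 0.2, 1.0]
opening: 0.0235
```

```bash
python3 - <<'E'
from h import *
rel(.537,.328,.30,np.pi/2-.02)
E
```

```text
t8.70 now [0.5385 0.329  0.1799] [ 3.141 -0.     1.551] -> tx -0.0010 ty -0.0014 tz -0.1201 yaw 0.0001 F [-0.6  0.2  1. ] op 0.0235
```

>>> {"api": "apply_moves", "payload": {"plan": [{"tx": 0, "ty": 0, "tz": -0.02, "yaw": 0, "grip": -1}, {"tx": 0, "ty": 0, "tz": -0.05, "yaw": 0, "grip": -1}, {"tx": 0, "ty": 0, "tz": -0.09, "yaw": 0, "grip": -1}, {"tx": 0, "ty": 0, "tz": -0.13, "yaw": 0, "grip": -1}, {"tx": 0, "ty": 0, "tz": -0.16, "yaw": 0, "grip": -1}, {"tx": 0, "ty": 0, "tz": -0.16, "yaw": 0, "grip": -1}]}}

```text
time: 9.45
tool_pos: [0.5391, 0.3293, 0.3419]
tool_rot: [3.137, -0.002, 1.551]
contact_force: [0.3, -0.2, -1.3]
opening: 0.0238
```

>>> {"api": "apply_moves", "payload": {"plan": [{"tx": -0.05, "ty": -0.01, "tz": 0, "yaw": 0.01, "grip": -1}, {"tx": -0.11, "ty": -0.02, "tz": 0, "yaw": 0.02, "grip": -1}, {"tx": -0.17, "ty": -0.03, "tz": 0, "yaw": 0.03, "grip": -1}, {"tx": -0.23, "ty": -0.04, "tz": 0, "yaw": 0.04, "grip": -1}, {"tx": -0.29, "ty": -0.05, "tz": 0, "yaw": 0.05, "grip": -1}, {"tx": -0.35, "ty": -0.06, "tz": 0, "yaw": 0.06, "grip": -1}, {"tx": -0.41, "ty": -0.065, "tz": 0, "yaw": 0.07, "grip": -1}, {"tx": -0.47, "ty": -0.07, "tz": 0, "yaw": 0.07, "grip": -1}]}}

```text
time: 10.45
tool_pos: [0.4579, -0.1411, 0.3379]
tool_rot: [-3.139, -0.001, 1.481]
contact_force: [1.8, -0.3, -0.8]
opening: 0.0239
```

```bash
python3 - <<'E'
from h import *
rel(.456,-.29,.34,np.pi/2-.09)
E
```

```text
t10.45 now [ 0.4579 -0.1411  0.3379] [-3.139e+00 -1.000e-03  1.481e+00] -> tx -0.1484 ty 0.0115 tz -0.0023 yaw -0.0001 F [ 1.8 -0.3 -0.8] op 0.0239
```

>>> {"api": "apply_moves", "payload": {"plan": [{"tx": -0.06, "ty": 0.005, "tz": 0, "yaw": 0, "grip": -1}, {"tx": -0.11, "ty": 0.01, "tz": 0, "yaw": 0, "grip": -1}, {"tx": -0.15, "ty": 0.011, "tz": 0, "yaw": 0, "grip": -1}, {"tx": -0.15, "ty": 0.011, "tz": 0, "yaw": 0, "grip": -1}, {"tx": -0.15, "ty": 0.011, "tz": 0, "yaw": 0, "grip": -1}]}}

```text
time: 11.08
tool_pos: [0.4562, -0.2892, 0.3382]
tool_rot: [-3.14, -0.002, 1.481]
contact_force: [0.4, -0.2, -2.0]
opening: 0.0239
```

```bash
cat >> h.py <<'E'
def pot(c="wrist",name=None,near=(.457,-.228),R=.12):
    k=robot.get_calibration(c); p,d=robot.read_camera(c)
    if name: cv2.imwrite(f"pics/{name}.png",p[:,:,::-1])
    W=cloud(c,d,k); X,Y,Z=W[...,0],W[...,1],W[...,2]
    m=(np.hypot(X-near[0],Y-near[1])<R)&(Z>.066)&(Z<.085)
    q=np.ascontiguousarray(W[m][:,:2].astype(np.float32))
    if len(q)>10: print(c,"rim",len(q),cv2.minEnclosingCircle(q))
    for r in robot.outline_of("pot",c)[:1]:
        q=W[r["region"]]; q=q[q[:,2]>.066]
        if len(q)>10: print("  net",r["confidence"],r["pixel"],cv2.minEnclosingCircle(np.ascontiguousarray(q[:,:2].astype(np.float32))),np.median(q[:,2]))
    return W,p,k
E
python3 - <<'E'
from h import *
W,p,k=pot("wrist","w3"); np.save("W_w3.npy",W)
pot("scene","s3")
rel(.457,-.228,.34,np.pi/2-.09)
E
```

```text
wrist rim 578 ((0.4568125903606415, -0.22713443636894226), 0.03590705990791321)
  net 0.87 [116.8, 309.4] ((0.45676374435424805, -0.22722439467906952), 0.035831838846206665) 0.07471373486567262
scene rim 69 ((0.45865362882614136, -0.2309401035308838), 0.0361744724214077)
  net 0.63 [239.6, 233.1] ((0.5237071514129639, -0.24307359755039215), 0.09201543033123016) 0.07269286213076091
t11.28 now [ 0.4567 -0.2889  0.3397] [ 3.142 -0.     1.482] -> tx 0.0606 ty -0.0051 tz -0.0003 yaw 0.0015 F [ 0.2  0.4 -1.4] op 0.0241
```

View pics/w3.png

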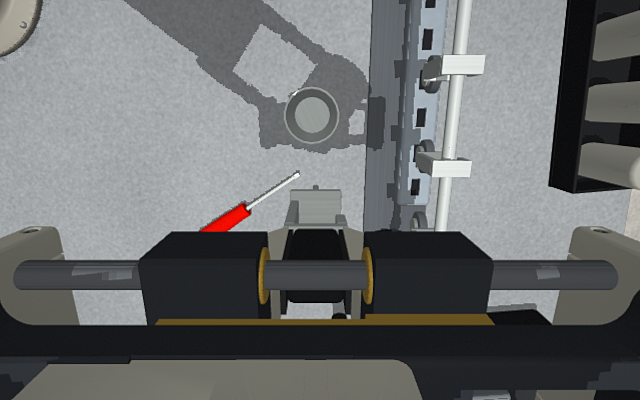

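View pics/s3.png

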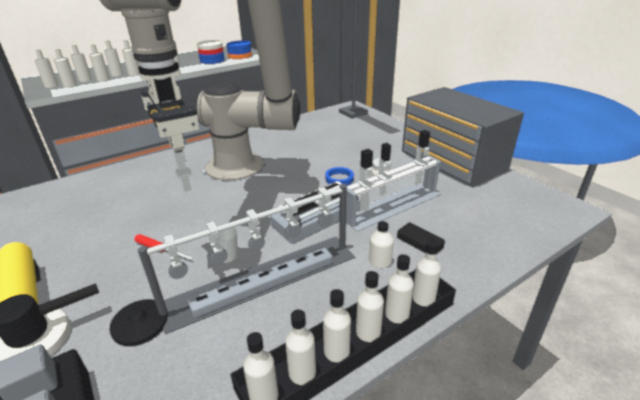

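>>> {"api": "apply_moves", "payload": {"plan": [{"tx": 0.04, "ty": -0.003, "tz": 0, "yaw": 0, "grip": -1}, {"tx": 0.061, "ty": -0.004, "tz": 0.02, "yaw": 0, "grip": -1}, {"tx": 0.061, "ty": -0.004, "tz": 0.06, "yaw": 0, "grip": -1}, {"tx": 0.061, "ty": -0.004, "tz": 0.09, "yaw": 0, "grip": -1}, {"tx": 0.061, "ty": -0.004, "tz": 0.12, "yaw": 0, "grip": -1}]}}

```text
time: 11.9
tool_pos: [0.4582, -0.2279, 0.2191]
tool_rot: [3.141, 0.0, 1.482]
contact_force: [1.3, 0.0, -1.0]
opening: 0.0235
```

```bash
python3 - <<'E'
from h import *
rel(.457,-.2275,.135,np.pi/2-.09)
W,p,k=pot("scene"); cv2.imwrite("pics/s4.png",cv2.resize(p[100:300,130:330,::-1],None,fx=3,fy=3))
E
```

```text
t11.90 now [ 0.4582 -0.2279  0.2191] [3.141 0.    1.482] -> tx 0.0004 ty -0.0013 tz 0.0841 yaw 0.0015 F [ 1.3  0.  -1. ] op 0.0235
scene rim 74 ((0.4579399526119232, -0.23038919270038605), 0.036493562161922455)
  net 0.94 [239.4, 232.1] ((0.5211629867553711, -0.24253064393997192), 0.09174096584320068) 0.07142747574829059
```

View pics/s4.png

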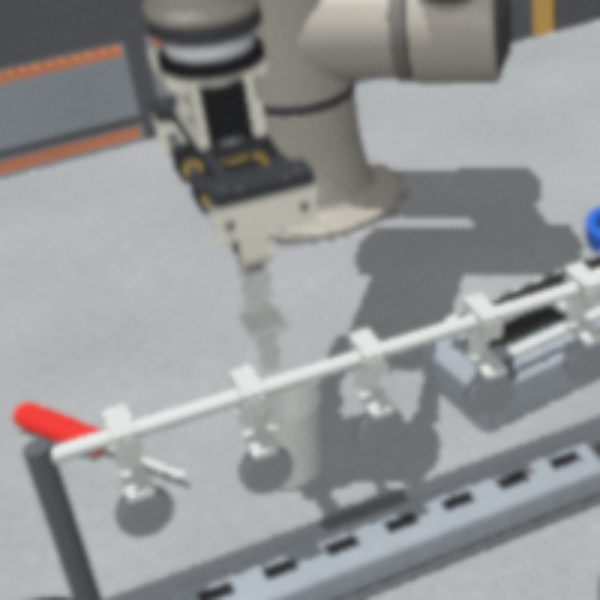

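>>> {"api": "apply_moves", "payload": {"plan": [{"tx": 0, "ty": -0.001, "tz": 0.025, "yaw": 0, "grip": -1}, {"tx": 0, "ty": -0.001, "tz": 0.05, "yaw": 0, "grip": -1}, {"tx": 0, "ty": -0.001, "tz": 0.07, "yaw": 0, "grip": -1}, {"tx": 0, "ty": -0.001, "tz": 0.084, "yaw": 0, "grip": -1}, {"tx": 0, "ty": -0.001, "tz": 0.084, "yaw": 0, "grip": -1}, {"tx": 0, "ty": -0.001, "tz": 0.084, "yaw": 0, "grip": -1}, {"tx": 0, "ty": -0.001, "tz": 0.084, "yaw": 0, "grip": -1}, {"tx": 0, "ty": -0.001, "tz": 0.084, "yaw": 0, "grip": -1}]}}

```text
time: 13.0
tool_pos: [0.4573, -0.229, 0.1362]
tool_rot: [3.141, 0.001, 1.481]
contact_force: [-0.3, -1.1, -1.5]
opening: 0.0235
```

>>> {"api": "apply_moves", "payload": {"plan": [{"tx": 0, "ty": 0, "tz": 0, "yaw": 0, "grip": -1}, {"tx": 0, "ty": 0, "tz": -0.02, "yaw": 0, "grip": -1}, {"tx": 0, "ty": 0, "tz": -0.05, "yaw": 0, "grip": -1}, {"tx": 0, "ty": 0, "tz": -0.08, "yaw": 0, "grip": -1}, {"tx": 0, "ty": 0, "tz": -0.11, "yaw": 0, "grip": -1}, {"tx": 0, "ty": 0, "tz": -0.14, "yaw": 0, "grip": -1}, {"tx": 0, "ty": 0, "tz": -0.15, "yaw": 0, "grip": -1}, {"tx": 0, "ty": 0, "tz": -0.15, "yaw": 0, "grip": -1}]}}

```text
time: 14.0
tool_pos: [0.457, -0.2288, 0.2856]
tool_rot: [3.141, 0.0, 1.481]
contact_force: [0.8, -0.4, -1.2]
opening: 0.0241
```

```bash
python3 - <<'E'
from h import *
np.set_printoptions(precision=4,suppress=True)
rel(.457,-.29,.34,np.pi/2-.09)
# rail & hangers from earlier wrist views and the top view
for n in ["W_w1","W_w3","W_top"]:
    W=np.load(n+".npy"); X,Y,Z=W[...,0],W[...,1],W[...,2]
    m=(X>.53)&(X<.68)&(Y<.06)&(Y>-.44)&(Z>.188)&(Z<.208)
    q=W[m]
    b=q[(q[:,2]<.1985)]
    hk=q[q[:,2]>.1995]
    # group hook tops by y
    ys=np.sort(hk[:,1]); g=np.split(ys,np.where(np.diff(ys)>.015)[0]+1)
    print(n,len(q))
    for a in g:
        if len(a)<15: continue
        t=hk[(hk[:,1]>=a[0])&(hk[:,1]<=a[-1])]
        print("  y %.4f..%.4f mid %.4f x %.4f..%.4f z %.4f n%d"%(a[0],a[-1],(a[0]+a[-1])/2,t[:,0].min(),t[:,0].max(),np.median(t[:,2]),len(a)))
    # bar axis: bins not near hooks
    cs=[(a[0]+a[-1])/2 for a in g if len(a)>15]
    f=b[[min([abs(y-c) for c in cs]+[1])>.02 for y in b[:,1]]]
    bins=[]
    for y0 in np.arange(-.44,.06,.02):
        s=f[(f[:,1]>y0)&(f[:,1]<y0+.02)]
        if len(s)>12: bins.append((s[:,1].mean(),(np.percentile(s[:,0],3)+np.percentile(s[:,0],97))/2,np.ptp(s[:,0])))
    bins=np.array(bins)
    if len(bins)>2:
        c=np.polyfit(bins[:,0],bins[:,1],1); print("  axis x=%.4f+%.4f*y"%(c[1],c[0]),"res",np.std(bins[:,1]-np.polyval(c,bins[:,0])), bins[:,2].round(3))
E
```

```text
t14.00 now [ 0.457  -0.2288  0.2856] [3.141 0.    1.481] -> tx -0.0610 ty 0.0055 tz -0.0544 yaw -0.0000 F [ 0.8 -0.4 -1.2] op 0.0241
W_w1 2816
  y -0.2805..-0.2766 mid -0.2786 x 0.5859..0.6025 z 0.2019 n45
  y -0.0199..-0.0013 mid -0.0106 x 0.5902..0.6278 z 0.2026 n568
  y 0.0331..0.0504 mid 0.0418 x 0.6051..0.6222 z 0.2025 n266
  axis x=0.6091+0.0922*y res 0.00036988559808811937 [0.012 0.013 0.012 0.036 0.012 0.012 0.011 0.011 0.011]
W_w3 4415
  y -0.2931..-0.2753 mid -0.2842 x 0.5653..0.6026 z 0.2025 n671
  y -0.2037..-0.1852 mid -0.1944 x 0.5736..0.6112 z 0.2025 n856
  axis x=0.6098+0.0916*y res 9.513957373120104e-05 [0.012 0.013 0.013 0.011 0.012 0.013 0.012 0.013 0.014]
W_top 1761
  y -0.4335..-0.4162 mid -0.4249 x 0.5614..0.5788 z 0.2017 n51
  y -0.3824..-0.3622 mid -0.3723 x 0.5562..0.5923 z 0.2020 n117
  y -0.2918..-0.2738 mid -0.2828 x 0.5646..0.6008 z 0.2021 n122
  y -0.2008..-0.1838 mid -0.1923 x 0.5733..0.6095 z 0.2021 n122
  y -0.1134..-0.0909 mid -0.1021 x 0.5817..0.6173 z 0.2021 n119
  y -0.0175..-0.0020 mid -0.0098 x 0.5896..0.6261 z 0.2020 n115
  y 0.0348..0.0501 mid 0.0425 x 0.6035..0.6210 z 0.2023 n52
  axis x=0.6081+0.0900*y res 0.00035085789002388824 [0.012 0.012 0.012 0.011 0.012 0.012 0.009 0.012 0.012 0.011 0.012 0.013
 0.011 0.011]
```

```bash
python3 - <<'E'
from h import *
np.set_printoptions(precision=4,suppress=True)
W=np.load("W_top.npy"); X,Y,Z=W[...,0],W[...,1],W[...,2]
m=(X>.46)&(X<.60)&(Y<-.29)&(Y>-.46)&(Z<.15)&(Z>.012); q=W[m]; print(np.percentile(q,[1,50,99],axis=0))
rel(.546,-.144,.234,np.pi/2-.0917)
E
```

```text
[[ 0.5065 -0.4593  0.0131]
 [ 0.5685 -0.4175  0.0328]
 [ 0.5974 -0.2917  0.1493]]
t14.00 now [ 0.457  -0.2288  0.2856] [3.141 0.    1.481] -> tx 0.0925 ty 0.0810 tz 0.0516 yaw 0.0017 F [ 0.8 -0.4 -1.2] op 0.0241
```

>>> {"api": "apply_moves", "payload": {"plan": [{"tx": 0.03, "ty": 0.025, "tz": 0.01, "yaw": 0.002, "grip": -1}, {"tx": 0.06, "ty": 0.055, "tz": 0.03, "yaw": 0.002, "grip": -1}, {"tx": 0.085, "ty": 0.075, "tz": 0.045, "yaw": 0.002, "grip": -1}, {"tx": 0.0925, "ty": 0.081, "tz": 0.0515, "yaw": 0.002, "grip": -1}, {"tx": 0.0925, "ty": 0.081, "tz": 0.0515, "yaw": 0.002, "grip": -1}, {"tx": 0.0925, "ty": 0.081, "tz": 0.0515, "yaw": 0.002, "grip": -1}]}}

```text
time: 14.75
tool_pos: [0.5456, -0.1448, 0.2345]
tool_rot: [3.141, 0.001, 1.478]
contact_force: [-0.2, 0.1, -1.4]
opening: 0.0235
```

```bash
python3 - <<'E'
from h import *
rel(.5959,-.1485,.234,np.pi/2-.0917)
k=robot.get_calibration("wrist"); p,d=robot.read_camera("wrist"); cv2.imwrite("pics/w5.png",p[:,:,::-1])
p,d=robot.read_camera("scene"); cv2.imwrite("pics/s5.png",cv2.resize(p[130:300,130:370,::-1],None,fx=3,fy=3))
E
```

```text
t14.75 now [ 0.5456 -0.1448  0.2345] [3.141e+00 1.000e-03 1.478e+00] -> tx 0.0010 ty 0.0504 tz 0.0005 yaw -0.0012 F [-0.2  0.1 -1.4] op 0.0235
```

View pics/s5.png

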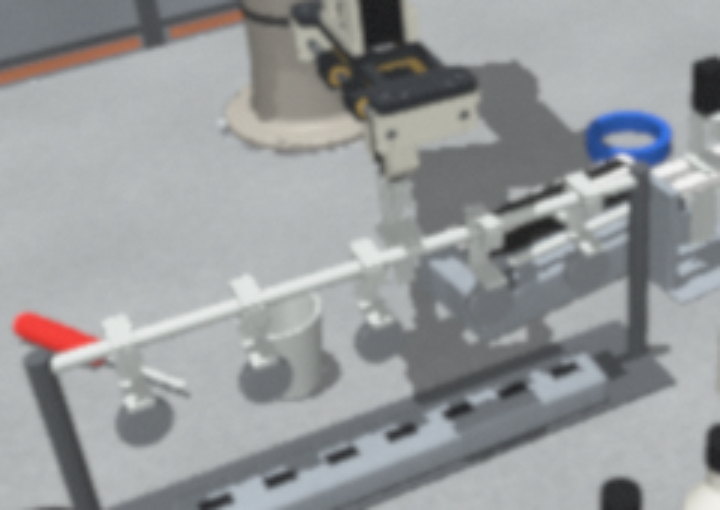

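View pics/w5.png

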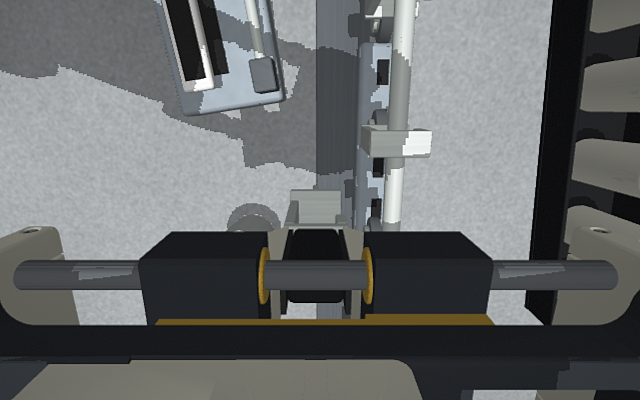

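>>> {"api": "apply_moves", "payload": {"plan": [{"tx": 0.001, "ty": 0.015, "tz": 0, "yaw": 0, "grip": -1}, {"tx": 0.001, "ty": 0.03, "tz": 0, "yaw": 0, "grip": -1}, {"tx": 0.001, "ty": 0.043, "tz": 0, "yaw": 0, "grip": -1}, {"tx": 0.001, "ty": 0.05, "tz": 0, "yaw": 0, "grip": -1}, {"tx": 0.001, "ty": 0.05, "tz": 0, "yaw": 0, "grip": -1}, {"tx": 0.001, "ty": 0.05, "tz": 0.008, "yaw": 0, "grip": -1}, {"tx": 0.001, "ty": 0.05, "tz": 0.016, "yaw": 0, "grip": -1}, {"tx": 0.001, "ty": 0.05, "tz": 0.02, "yaw": 0, "grip": -1}]}}

```text
time: 15.85
tool_pos: [0.5954, -0.1474, 0.2133]
tool_rot: [-3.14, -0.0, 1.479]
contact_force: [-0.7, -0.6, -1.3]
opening: 0.0241
```

>>> {"api": "apply_moves", "payload": {"plan": [{"tx": 0, "ty": 0, "tz": 0.002, "yaw": 0, "grip": -1}, {"tx": 0, "ty": 0, "tz": 0.003, "yaw": 0, "grip": -1}, {"tx": 0, "ty": 0, "tz": 0.004, "yaw": 0, "grip": -1}, {"tx": 0, "ty": 0, "tz": 0.0045, "yaw": 0, "grip": -1}, {"tx": 0, "ty": 0, "tz": 0.0045, "yaw": 0, "grip": -1}]}}

```text
time: 16.48
tool_pos: [0.5959, -0.1475, 0.2097]
tool_rot: [3.142, 0.0, 1.479]
contact_force: [0.3, 0.7, -1.0]
opening: 0.0238
```

```bash
python3 - <<'E'
from h import *
rel(.5959,-.1485,.209,np.pi/2-.0917)
p,d=robot.read_camera("scene"); cv2.imwrite("pics/s6.png",cv2.resize(p[130:300,130:370,::-1],None,fx=3,fy=3))
E
```

```text
t16.48 now [ 0.5959 -0.1475  0.2097] [3.142 0.    1.479] -> tx -0.0010 ty 0.0000 tz 0.0007 yaw -0.0003 F [ 0.3  0.7 -1. ] op 0.0238
```

View pics/s6.png

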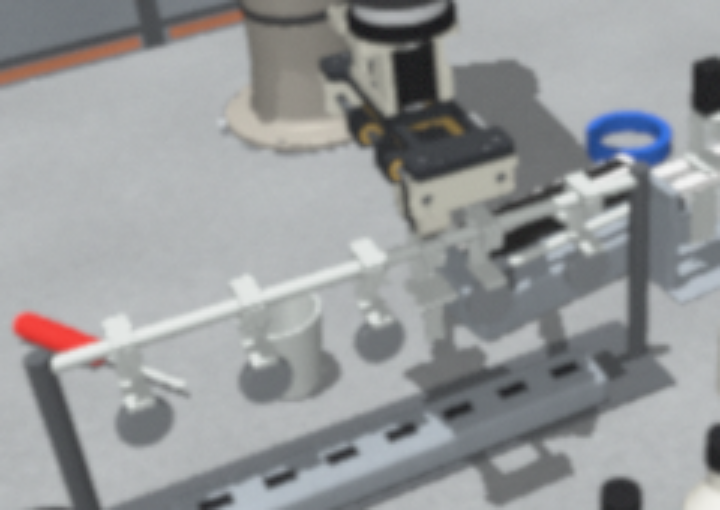

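>>> {"api": "apply_moves", "payload": {"plan": [{"tx": 0, "ty": 0, "tz": 0.0005, "yaw": 0, "grip": -1}, {"tx": 0, "ty": 0, "tz": 0.001, "yaw": 0, "grip": -1}, {"tx": 0, "ty": 0, "tz": 0.0015, "yaw": 0, "grip": -1}]}}

```text
time: 16.9
tool_pos: [0.596, -0.1476, 0.2087]
tool_rot: [3.141, 0.0, 1.479]
contact_force: [-1.1, 0.8, 4.5]
opening: 0.0238
```

>>> {"api": "apply_moves", "payload": {"plan": [{"tx": 0, "ty": 0, "tz": 0, "yaw": 0, "grip": -0.4}, {"tx": 0, "ty": 0, "tz": 0, "yaw": 0, "grip": -0.1}, {"tx": 0, "ty": 0, "tz": 0, "yaw": 0, "grip": 0.1}, {"tx": 0, "ty": 0, "tz": 0, "yaw": 0, "grip": 0.1}, {"tx": 0, "ty": 0, "tz": -0.02, "yaw": 0, "grip": 0.1}, {"tx": 0, "ty": 0, "tz": -0.06, "yaw": 0, "grip": 0.1}, {"tx": 0, "ty": 0, "tz": -0.1, "yaw": 0, "grip": 0.1}, {"tx": 0, "ty": 0, "tz": -0.15, "yaw": 0, "grip": 0.1}]}}

```text
time: 17.9
tool_pos: [0.5955, -0.1474, 0.3589]
tool_rot: [-3.14, -0.0, 1.479]
contact_force: [1.0, -0.6, -0.8]
opening: 0.0506
```

```bash
python3 - <<'E'
from h import *
rel(.536,.253,.36,np.pi/2-.02)
p,d=robot.read_camera("scene"); cv2.imwrite("pics/s7.png",cv2.resize(p[130:300,130:370,::-1],None,fx=3,fy=3))
E
```

```text
t17.90 now [ 0.5955 -0.1474  0.3589] [-3.14  -0.     1.479] -> tx 0.3932 ty -0.0961 tz -0.0009 yaw -0.0721 F [ 1.  -0.6 -0.8] op 0.0506
```

View pics/s7.png

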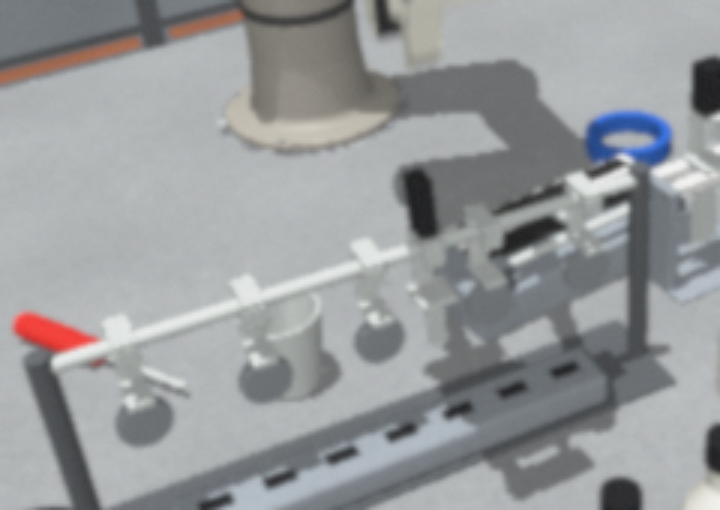

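>>> {"api": "apply_moves", "payload": {"plan": [{"tx": 0.05, "ty": -0.01, "tz": 0, "yaw": -0.01, "grip": 0.1}, {"tx": 0.11, "ty": -0.025, "tz": 0, "yaw": -0.02, "grip": 0.1}, {"tx": 0.17, "ty": -0.04, "tz": 0, "yaw": -0.03, "grip": 0.1}, {"tx": 0.23, "ty": -0.055, "tz": 0, "yaw": -0.04, "grip": 0.1}, {"tx": 0.29, "ty": -0.07, "tz": 0, "yaw": -0.06, "grip": 0.1}, {"tx": 0.35, "ty": -0.085, "tz": 0, "yaw": -0.072, "grip": 0.1}, {"tx": 0.393, "ty": -0.096, "tz": 0, "yaw": -0.072, "grip": 0.1}, {"tx": 0.393, "ty": -0.096, "tz": 0, "yaw": -0.072, "grip": 0.1}]}}

```text
time: 18.95
tool_pos: [0.5354, 0.2556, 0.3577]
tool_rot: [-3.141, -0.0, 1.556]
contact_force: [0.7, -0.1, -0.5]
opening: 0.0507
```

```bash
python3 - <<'E'
from h import *
rel(.5365,.253,.179,np.pi/2-.02)
k=robot.get_calibration("wrist"); p,d=robot.read_camera("wrist"); cv2.imwrite("pics/w7.png",p[:,:,::-1])
p,d=robot.read_camera("top"); cv2.imwrite("pics/t7.png",p[:,:,::-1])
pot("scene","s7b")
E
```

```text
t18.95 now [0.5354 0.2556 0.3577] [-3.141 -0.     1.556] -> tx -0.0027 ty 0.0012 tz 0.1787 yaw 0.0048 F [ 0.7 -0.1 -0.5] op 0.0507
scene rim 70 ((0.4580066204071045, -0.230881005525589), 0.0357414186000824)
  net 0.7 [239.5, 230.3] ((0.514329195022583, -0.23725634813308716), 0.08194893598556519) 0.07157037342533495
```

View pics/t7.png

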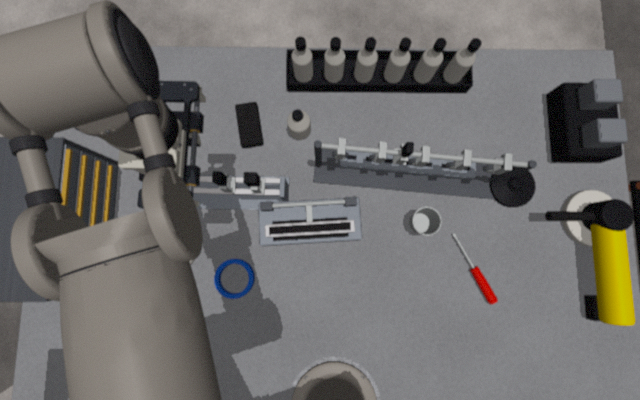

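View pics/w7.png

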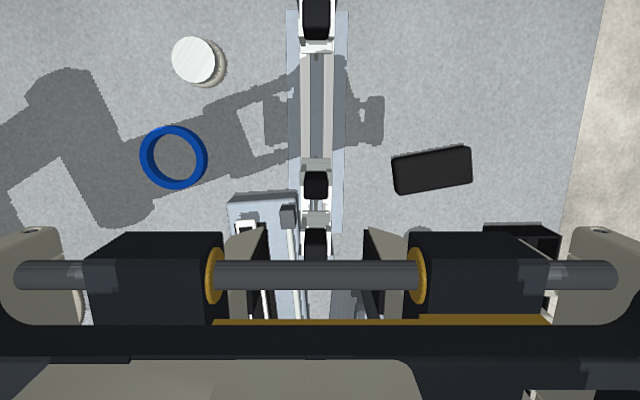

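>>> {"api": "apply_moves", "payload": {"plan": [{"tx": -0.001, "ty": 0.001, "tz": 0.05, "yaw": 0, "grip": 0.1}, {"tx": -0.001, "ty": 0.001, "tz": 0.1, "yaw": 0, "grip": 0.1}, {"tx": -0.001, "ty": 0.001, "tz": 0.14, "yaw": 0, "grip": 0.1}, {"tx": -0.001, "ty": 0.001, "tz": 0.165, "yaw": 0, "grip": 0.1}, {"tx": -0.001, "ty": 0.001, "tz": 0.179, "yaw": 0, "grip": 0.1}, {"tx": -0.001, "ty": 0.001, "tz": 0.179, "yaw": 0, "grip": 0.1}]}}

```text
time: 19.9
tool_pos: [0.5375, 0.2507, 0.1788]
tool_rot: [-3.141, 0.001, 1.55]
contact_force: [0.6, 0.7, 0.8]
opening: 0.0502
```

>>> {"api": "apply_moves", "payload": {"force": 35, "plan": [{"tx": 0, "ty": 0, "tz": 0, "yaw": 0, "grip": -0.4}, {"tx": 0, "ty": 0, "tz": 0, "yaw": 0, "grip": -1}, {"tx": 0, "ty": 0, "tz": 0, "yaw": 0, "grip": -1}, {"tx": 0, "ty": 0, "tz": 0, "yaw": 0, "grip": -1}]}}

```text
time: 20.4
tool_pos: [0.5374, 0.2517, 0.1795]
tool_rot: [3.141, -0.0, 1.551]
contact_force: [-1.9, -0.5, 1.1]
opening: 0.0242
```

```bash
python3 - <<'E'
from h import *
rel(.5365,.253,.34,np.pi/2-.02)
E
```

```text
t20.40 now [0.5374 0.2517 0.1795] [ 3.141 -0.     1.551] -> tx 0.0013 ty -0.0009 tz -0.1605 yaw 0.0002 F [-1.9 -0.5  1.1] op 0.0242
```

>>> {"api": "apply_moves", "payload": {"plan": [{"tx": 0, "ty": 0, "tz": -0.02, "yaw": 0, "grip": -1}, {"tx": 0, "ty": 0, "tz": -0.05, "yaw": 0, "grip": -1}, {"tx": 0, "ty": 0, "tz": -0.09, "yaw": 0, "grip": -1}, {"tx": 0, "ty": 0, "tz": -0.13, "yaw": 0, "grip": -1}, {"tx": 0, "ty": 0, "tz": -0.16, "yaw": 0, "grip": -1}, {"tx": 0, "ty": 0, "tz": -0.16, "yaw": 0, "grip": -1}]}}

```text
time: 21.15
tool_pos: [0.5382, 0.2519, 0.3414]
tool_rot: [3.137, -0.002, 1.551]
contact_force: [0.1, -0.8, -1.8]
opening: 0.0239
```

>>> {"api": "apply_moves", "payload": {"plan": [{"tx": -0.05, "ty": -0.015, "tz": 0, "yaw": 0.01, "grip": -1}, {"tx": -0.11, "ty": -0.03, "tz": 0, "yaw": 0.02, "grip": -1}, {"tx": -0.17, "ty": -0.04, "tz": 0, "yaw": 0.03, "grip": -1}, {"tx": -0.23, "ty": -0.05, "tz": 0, "yaw": 0.04, "grip": -1}, {"tx": -0.29, "ty": -0.06, "tz": 0, "yaw": 0.05, "grip": -1}, {"tx": -0.35, "ty": -0.065, "tz": 0, "yaw": 0.06, "grip": -1}, {"tx": -0.41, "ty": -0.07, "tz": 0, "yaw": 0.07, "grip": -1}, {"tx": -0.46, "ty": -0.07, "tz": 0, "yaw": 0.07, "grip": -1}]}}

```text
time: 22.15
tool_pos: [0.4571, -0.2087, 0.3374]
tool_rot: [-3.139, -0.001, 1.48]
contact_force: [0.6, 1.0, -0.3]
opening: 0.0239
```

```bash
python3 - <<'E'
from h import *
rel(.457,-.288,.34,np.pi/2-.09)
E
```

```text
t22.15 now [ 0.4571 -0.2087  0.3374] [-3.139e+00 -1.000e-03  1.480e+00] -> tx -0.0789 ty 0.0071 tz -0.0027 yaw -0.0012 F [ 0.6  1.  -0.3] op 0.0239
```

>>> {"api": "apply_moves", "payload": {"plan": [{"tx": -0.05, "ty": 0.005, "tz": 0, "yaw": 0, "grip": -1}, {"tx": -0.079, "ty": 0.007, "tz": 0, "yaw": 0, "grip": -1}, {"tx": -0.079, "ty": 0.007, "tz": 0, "yaw": 0, "grip": -1}, {"tx": -0.079, "ty": 0.007, "tz": 0, "yaw": 0, "grip": -1}]}}

```text
time: 22.65
tool_pos: [0.4579, -0.2854, 0.338]
tool_rot: [-3.14, -0.002, 1.481]
contact_force: [0.7, 0.3, -1.0]
opening: 0.0238
```

```bash
python3 - <<'E'
from h import *
W,p,k=pot("wrist","w8")
pot("scene","s8")
rel(.457,-.2285,.22,np.pi/2-.0917)
E
```

```text
wrist rim 578 ((0.4569203555583954, -0.22740449011325836), 0.03588986024260521)
  net 0.87 [118.6, 308.4] ((0.4569203555583954, -0.22740449011325836), 0.03588986024260521) 0.0747511325014318
scene rim 69 ((0.4577467143535614, -0.23084916174411774), 0.036049313843250275)
  net 0.82 [237.2, 230.4] ((0.4673691689968109, -0.2238842248916626), 0.0323922336101532) 0.07071876285043856
t22.85 now [ 0.4583 -0.2852  0.3393] [3.141 0.    1.482] -> tx 0.0564 ty -0.0063 tz 0.1193 yaw 0.0031 F [-0.1  0.3 -0.7] op 0.0233
```

View pics/w8.png

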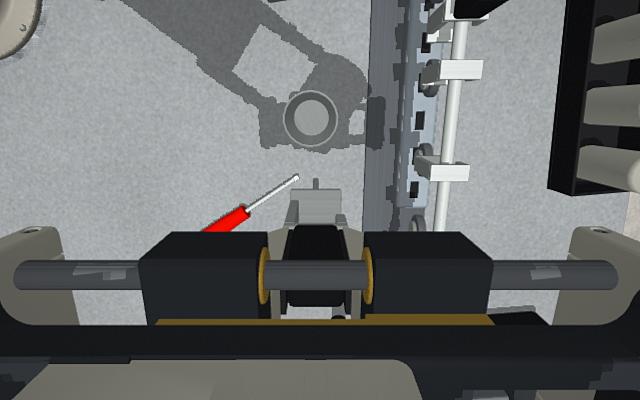

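>>> {"api": "apply_moves", "payload": {"plan": [{"tx": 0.035, "ty": -0.004, "tz": 0, "yaw": 0, "grip": -1}, {"tx": 0.0565, "ty": -0.006, "tz": 0.02, "yaw": 0, "grip": -1}, {"tx": 0.0565, "ty": -0.006, "tz": 0.06, "yaw": 0, "grip": -1}, {"tx": 0.0565, "ty": -0.006, "tz": 0.1, "yaw": 0, "grip": -1}, {"tx": 0.0565, "ty": -0.006, "tz": 0.11, "yaw": 0, "grip": -1}, {"tx": 0.0565, "ty": -0.006, "tz": 0.11, "yaw": 0, "grip": -1}]}}

```text
time: 23.6
tool_pos: [0.4575, -0.2293, 0.2298]
tool_rot: [3.141, 0.0, 1.481]
contact_force: [-0.4, 0.7, -0.1]
opening: 0.0238
```

```bash
python3 - <<'E'
from h import *
rel(.457,-.2285,.15,np.pi/2-.0917)
W,p,k=pot("scene")
E
```

```text
t23.60 now [ 0.4575 -0.2293  0.2298] [3.141 0.    1.481] -> tx 0.0008 ty -0.0006 tz 0.0798 yaw 0.0021 F [-0.4  0.7 -0.1] op 0.0238
scene rim 72 ((0.4583965539932251, -0.2311224341392517), 0.03554336726665497)
  net 0.71 [240.6, 231.8] ((0.5215138792991638, -0.24263879656791687), 0.09157209098339081) 0.07155384214872564
```

>>> {"api": "apply_moves", "payload": {"plan": [{"tx": 0, "ty": -0.0005, "tz": 0.025, "yaw": 0, "grip": -1}, {"tx": 0, "ty": -0.0005, "tz": 0.05, "yaw": 0, "grip": -1}, {"tx": 0, "ty": -0.0005, "tz": 0.07, "yaw": 0, "grip": -1}, {"tx": 0, "ty": -0.0005, "tz": 0.08, "yaw": 0, "grip": -1}, {"tx": 0, "ty": -0.0005, "tz": 0.08, "yaw": 0, "grip": -1}, {"tx": 0, "ty": -0.0005, "tz": 0.08, "yaw": 0, "grip": -1}, {"tx": 0, "ty": -0.0005, "tz": 0.08, "yaw": 0, "grip": -1}, {"tx": 0, "ty": -0.0005, "tz": 0.08, "yaw": 0, "grip": -1}]}}

```text
time: 24.7
tool_pos: [0.4569, -0.2295, 0.1497]
tool_rot: [3.141, 0.001, 1.481]
contact_force: [-0.1, 0.2, -1.7]
opening: 0.0236
```

>>> {"api": "apply_moves", "payload": {"plan": [{"tx": 0, "ty": 0, "tz": 0, "yaw": 0, "grip": -1}, {"tx": 0, "ty": 0, "tz": -0.02, "yaw": 0, "grip": -1}, {"tx": 0, "ty": 0, "tz": -0.05, "yaw": 0, "grip": -1}, {"tx": 0, "ty": 0, "tz": -0.08, "yaw": 0, "grip": -1}, {"tx": 0, "ty": 0, "tz": -0.11, "yaw": 0, "grip": -1}, {"tx": 0, "ty": 0, "tz": -0.14, "yaw": 0, "grip": -1}, {"tx": 0, "ty": 0, "tz": -0.14, "yaw": 0, "grip": -1}]}}

```text
time: 25.58
tool_pos: [0.4575, -0.2299, 0.2913]
tool_rot: [3.137, 0.003, 1.481]
contact_force: [0.2, -0.2, -0.5]
opening: 0.0237
```

```bash
python3 - <<'E'
from h import *
# gap y=-.239: axis x
y=-.239; x=.6095+.0918*y; print(x)
rel(x-.05,y+.0046-.001,.2335,np.pi/2-.0917)
E
```

```text
0.5875598000000001
t25.57 now [ 0.4575 -0.2299  0.2913] [3.137e+00 3.000e-03 1.481e+00] -> tx 0.0019 ty 0.0799 tz 0.0581 yaw 0.0017 F [ 0.2 -0.2 -0.5] op 0.0237
```

>>> {"api": "apply_moves", "payload": {"plan": [{"tx": 0.001, "ty": 0.03, "tz": 0.01, "yaw": 0.002, "grip": -1}, {"tx": 0.001, "ty": 0.06, "tz": 0.035, "yaw": 0.002, "grip": -1}, {"tx": 0.001, "ty": 0.08, "tz": 0.055, "yaw": 0.002, "grip": -1}, {"tx": 0.001, "ty": 0.08, "tz": 0.0565, "yaw": 0.002, "grip": -1}, {"tx": 0.001, "ty": 0.08, "tz": 0.0565, "yaw": 0.002, "grip": -1}, {"tx": 0.001, "ty": 0.08, "tz": 0.0565, "yaw": 0.002, "grip": -1}]}}

```text
time: 26.32
tool_pos: [0.5361, -0.2358, 0.2337]
tool_rot: [3.14, 0.001, 1.478]
contact_force: [-0.7, 0.1, -1.3]
opening: 0.0241
```

```bash
python3 - <<'E'
from h import *
rel(.5876,-.240,.2335,np.pi/2-.0917)
p,d=robot.read_camera("scene"); cv2.imwrite("pics/s9.png",cv2.resize(p[130:300,130:370,::-1],None,fx=3,fy=3))
k=robot.get_calibration("wrist"); p,d=robot.read_camera("wrist"); cv2.imwrite("pics/w9.png",p[:,:,::-1])
W=cloud("wrist",d,k); q=W.reshape(-1,3); q=q[(q[:,2]>.1995)&(q[:,2]<.206)&(q[:,0]>.55)&(q[:,0]<.64)&(q[:,1]<.06)&(q[:,1]>-.45)]
ys=np.sort(q[:,1]); print([(a[0].round(4),a[-1].round(4),len(a)) for a in np.split(ys,np.where(np.diff(ys)>.015)[0]+1) if len(a)>15])
E
```

```text
t26.32 now [ 0.5361 -0.2358  0.2337] [3.140e+00 1.000e-03 1.478e+00] -> tx 0.0005 ty 0.0516 tz 0.0003 yaw -0.0007 F [-0.7  0.1 -1.3] op 0.0241
[(np.float64(-0.2032), np.float64(-0.1849), 1656), (np.float64(-0.1571), np.float64(-0.1387), 460)]
```

View pics/s9.png

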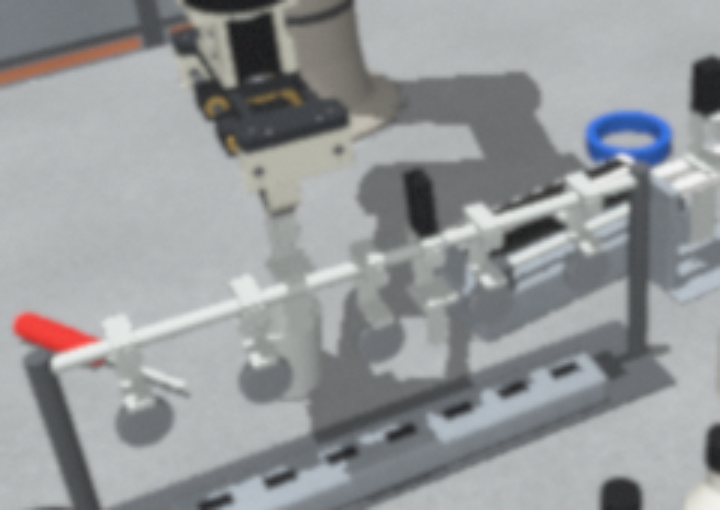

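View pics/w9.png

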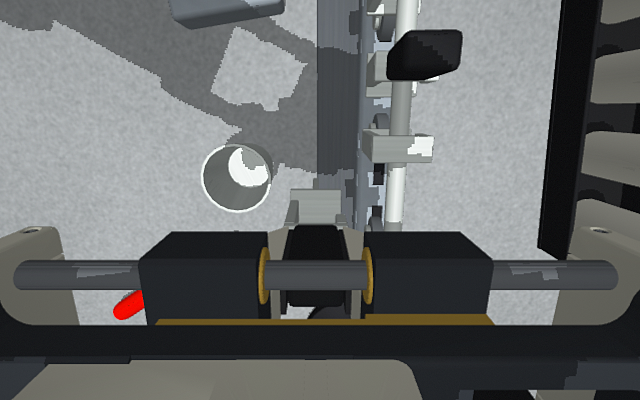

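>>> {"api": "apply_moves", "payload": {"plan": [{"tx": 0.0005, "ty": 0.015, "tz": 0, "yaw": 0, "grip": -1}, {"tx": 0.0005, "ty": 0.03, "tz": 0, "yaw": 0, "grip": -1}, {"tx": 0.0005, "ty": 0.044, "tz": 0, "yaw": 0, "grip": -1}, {"tx": 0.0005, "ty": 0.051, "tz": 0, "yaw": 0, "grip": -1}, {"tx": 0.0005, "ty": 0.051, "tz": 0, "yaw": 0, "grip": -1}, {"tx": 0.0005, "ty": 0.051, "tz": 0.008, "yaw": 0, "grip": -1}, {"tx": 0.0005, "ty": 0.051, "tz": 0.016, "yaw": 0, "grip": -1}, {"tx": 0.0005, "ty": 0.051, "tz": 0.02, "yaw": 0, "grip": -1}]}}

```text
time: 27.42
tool_pos: [0.5868, -0.2396, 0.2117]
tool_rot: [-3.14, -0.0, 1.479]
contact_force: [-0.1, -0.3, -1.1]
opening: 0.0238
```

>>> {"api": "apply_moves", "payload": {"plan": [{"tx": 0, "ty": 0, "tz": 0.002, "yaw": 0, "grip": -1}, {"tx": 0, "ty": 0, "tz": 0.003, "yaw": 0, "grip": -1}, {"tx": 0, "ty": 0, "tz": 0.004, "yaw": 0, "grip": -1}, {"tx": 0, "ty": 0, "tz": 0.005, "yaw": 0, "grip": -1}, {"tx": 0, "ty": 0, "tz": 0.005, "yaw": 0, "grip": -1}]}}

```text
time: 28.05
tool_pos: [0.5874, -0.2398, 0.2083]
tool_rot: [3.141, 0.0, 1.479]
contact_force: [-1.2, 1.0, 3.0]
opening: 0.0236
```

>>> {"api": "apply_moves", "payload": {"plan": [{"tx": 0, "ty": 0, "tz": 0, "yaw": 0, "grip": -0.4}, {"tx": 0, "ty": 0, "tz": 0, "yaw": 0, "grip": -0.1}, {"tx": 0, "ty": 0, "tz": 0, "yaw": 0, "grip": 0.1}, {"tx": 0, "ty": 0, "tz": 0, "yaw": 0, "grip": 0.1}, {"tx": 0, "ty": 0, "tz": -0.02, "yaw": 0, "grip": 0.1}, {"tx": 0, "ty": 0, "tz": -0.06, "yaw": 0, "grip": 0.1}, {"tx": 0, "ty": 0, "tz": -0.1, "yaw": 0, "grip": 0.1}, {"tx": 0, "ty": 0, "tz": -0.15, "yaw": 0, "grip": 0.1}]}}

```text
time: 29.05
tool_pos: [0.587, -0.2395, 0.3583]
tool_rot: [-3.14, -0.001, 1.479]
contact_force: [0.5, 0.3, 0.5]
opening: 0.0502
```

```bash
python3 - <<'E'
from h import *
rel(.5395,.4015,.36,np.pi/2-.02)
p,d=robot.read_camera("scene"); cv2.imwrite("pics/s10.png",cv2.resize(p[130:300,130:370,::-1],None,fx=3,fy=3))
E
```

```text
t29.05 now [ 0.587  -0.2395  0.3583] [-3.140e+00 -1.000e-03  1.479e+00] -> tx 0.6340 ty -0.1061 tz -0.0011 yaw -0.0720 F [0.5 0.3 0.5] op 0.0502
```

View pics/s10.png

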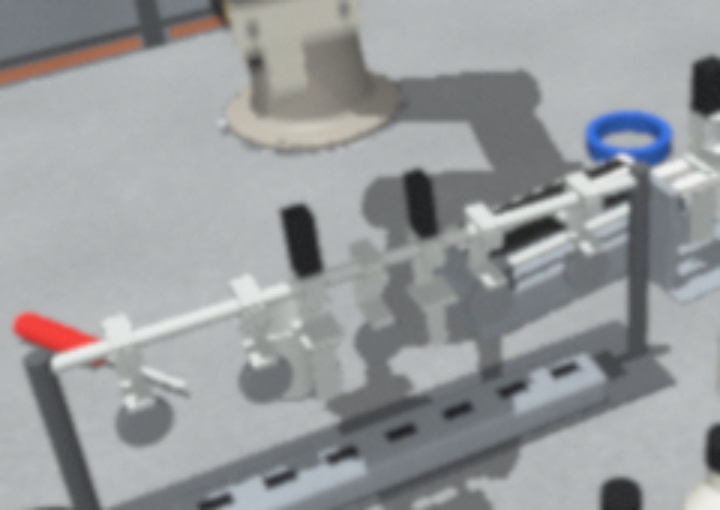

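>>> {"api": "apply_moves", "payload": {"plan": [{"tx": 0.05, "ty": -0.01, "tz": 0, "yaw": -0.01, "grip": 0.1}, {"tx": 0.11, "ty": -0.02, "tz": 0, "yaw": -0.02, "grip": 0.1}, {"tx": 0.17, "ty": -0.03, "tz": 0, "yaw": -0.03, "grip": 0.1}, {"tx": 0.23, "ty": -0.04, "tz": 0, "yaw": -0.04, "grip": 0.1}, {"tx": 0.29, "ty": -0.05, "tz": 0, "yaw": -0.05, "grip": 0.1}, {"tx": 0.35, "ty": -0.06, "tz": 0, "yaw": -0.06, "grip": 0.1}, {"tx": 0.41, "ty": -0.07, "tz": 0, "yaw": -0.07, "grip": 0.1}, {"tx": 0.47, "ty": -0.08, "tz": 0, "yaw": -0.072, "grip": 0.1}]}}

```text
time: 30.1
tool_pos: [0.5504, 0.2375, 0.3577]
tool_rot: [3.141, 0.0, 1.551]
contact_force: [1.2, 0.0, 0.2]
opening: 0.0507
```

```bash
python3 - <<'E'
from h import *
rel(.5395,.33,.36,np.pi/2-.02)
E
```

```text
t30.10 now [0.5504 0.2375 0.3577] [3.141 0.    1.551] -> tx 0.0922 ty -0.0128 tz -0.0023 yaw 0.0001 F [1.2 0.  0.2] op 0.0507
```

Stop 70 mm short to measure C with the wrist camera.

>>> {"api": "apply_moves", "payload": {"plan": [{"tx": 0.05, "ty": -0.006, "tz": 0, "yaw": 0, "grip": 0.1}, {"tx": 0.092, "ty": -0.012, "tz": 0, "yaw": 0, "grip": 0.1}, {"tx": 0.092, "ty": -0.012, "tz": 0, "yaw": 0, "grip": 0.1}, {"tx": 0.092, "ty": -0.012, "tz": 0, "yaw": 0, "grip": 0.1}]}}

```text
time: 30.6
tool_pos: [0.5407, 0.3274, 0.3574]
tool_rot: [-3.141, 0.001, 1.551]
contact_force: [0.3, -0.8, -0.1]
opening: 0.0507
```

```bash
cat >> h.py <<'E'
def grips(name=None):
    k=robot.get_calibration("wrist"); p,d=robot.read_camera("wrist"); W=cloud("wrist",d,k)
    if name: cv2.imwrite(f"pics/{name}.png",p[:,:,::-1])
    X,Y,Z=W[...,0],W[...,1],W[...,2]
    m=((X>.47)&(X<.6)&(Y>.13)&(Y<.5)&(Z>.216)&(Z<.23)&(p.max(-1)<60)).astype(np.uint8)
    n,l,s,_=cv2.connectedComponentsWithStats(m)
    for i in range(1,n):
        if s[i][4]>40:
            t=W[l==i]; print(s[i],"c",((t.min(0)+t.max(0))/2).round(4),t.min(0).round(4),t.max(0).round(4))
E
python3 - <<'E'
from h import *
grips("w11")
rel(.5395,.4015,.179,np.pi/2-.02)
pot("scene","s11")
E
```

```text
[298  89  26  28 704] c [0.5385 0.4023 0.2226] [0.5272 0.3906 0.2198] [0.5497 0.4139 0.2254]
[301 303  22  16 330] c [0.5341 0.1896 0.2207] [0.5229 0.1819 0.2162] [0.5453 0.1973 0.2253]
t30.65 now [0.5409 0.3269 0.3576] [3.141e+00 1.000e-03 1.550e+00] -> tx 0.0746 ty -0.0030 tz 0.1786 yaw -0.0009 F [0.2 0.1 0.3] op 0.0504
scene rim 27 ((0.46910935640335083, -0.24730738997459412), 0.02907433547079563)
  net 0.76 [242.1, 227.7] ((0.5456932187080383, -0.2514343857765198), 0.06097833067178726) 0.11113671374016598
```

>>> {"api": "apply_moves", "payload": {"plan": [{"tx": 0.05, "ty": -0.002, "tz": 0, "yaw": 0, "grip": 0.1}, {"tx": 0.0755, "ty": -0.002, "tz": 0.03, "yaw": 0, "grip": 0.1}, {"tx": 0.0755, "ty": -0.002, "tz": 0.08, "yaw": 0, "grip": 0.1}, {"tx": 0.0755, "ty": -0.002, "tz": 0.12, "yaw": 0, "grip": 0.1}, {"tx": 0.0755, "ty": -0.002, "tz": 0.15, "yaw": 0, "grip": 0.1}, {"tx": 0.0755, "ty": -0.002, "tz": 0.17, "yaw": 0, "grip": 0.1}, {"tx": 0.0755, "ty": -0.002, "tz": 0.1785, "yaw": 0, "grip": 0.1}, {"tx": 0.0755, "ty": -0.002, "tz": 0.1785, "yaw": 0, "grip": 0.1}]}}

```text
time: 31.75
tool_pos: [0.5405, 0.4027, 0.1792]
tool_rot: [-3.141, 0.0, 1.55]
contact_force: [-0.3, -0.3, 0.1]
opening: 0.0505
```

>>> {"api": "apply_moves", "payload": {"force": 35, "plan": [{"tx": 0, "ty": 0, "tz": 0, "yaw": 0, "grip": -0.4}, {"tx": 0, "ty": 0, "tz": 0, "yaw": 0, "grip": -1}, {"tx": 0, "ty": 0, "tz": 0, "yaw": 0, "grip": -1}, {"tx": 0, "ty": 0, "tz": 0, "yaw": 0, "grip": -1}]}}

```text
time: 32.25
tool_pos: [0.5402, 0.4034, 0.1794]
tool_rot: [3.141, -0.0, 1.551]
contact_force: [-0.5, 0.4, 0.5]
opening: 0.0241
```

>>> {"api": "apply_moves", "payload": {"plan": [{"tx": 0, "ty": 0, "tz": -0.02, "yaw": 0, "grip": -1}, {"tx": 0, "ty": 0, "tz": -0.05, "yaw": 0, "grip": -1}, {"tx": 0, "ty": 0, "tz": -0.09, "yaw": 0, "grip": -1}, {"tx": 0, "ty": 0, "tz": -0.13, "yaw": 0, "grip": -1}, {"tx": 0, "ty": 0, "tz": -0.16, "yaw": 0, "grip": -1}, {"tx": 0, "ty": 0, "tz": -0.16, "yaw": 0, "grip": -1}]}}

```text
time: 33.0
tool_pos: [0.5408, 0.4038, 0.3415]
tool_rot: [3.137, -0.003, 1.551]
contact_force: [-0.1, -0.4, -2.6]
opening: 0.0237
```

```bash
python3 - <<'E'
from h import *
rel(.457,-.288,.34,np.pi/2-.09)
E
```

```text
t33.00 now [0.5408 0.4038 0.3415] [ 3.137e+00 -3.000e-03  1.551e+00] -> tx -0.6933 ty -0.0700 tz -0.0006 yaw 0.0701 F [-0.1 -0.4 -2.6] op 0.0237
```

>>> {"api": "apply_moves", "payload": {"plan": [{"tx": 0, "ty": -0.01, "tz": -0.04, "yaw": 0, "grip": -1}, {"tx": -0.02, "ty": -0.04, "tz": -0.06, "yaw": 0.01, "grip": -1}, {"tx": -0.06, "ty": -0.07, "tz": -0.06, "yaw": 0.02, "grip": -1}, {"tx": -0.12, "ty": -0.085, "tz": -0.06, "yaw": 0.03, "grip": -1}, {"tx": -0.18, "ty": -0.085, "tz": -0.06, "yaw": 0.04, "grip": -1}, {"tx": -0.24, "ty": -0.085, "tz": -0.06, "yaw": 0.05, "grip": -1}, {"tx": -0.3, "ty": -0.08, "tz": -0.04, "yaw": 0.06, "grip": -1}, {"tx": -0.36, "ty": -0.075, "tz": -0.02, "yaw": 0.07, "grip": -1}]}}

```text
time: 34.0
tool_pos: [0.457, 0.045, 0.3575]
tool_rot: [-3.14, 0.0, 1.481]
contact_force: [0.4, 0.4, -1.8]
opening: 0.0242
```

```bash
python3 - <<'E'
from h import *
rel(.457,-.288,.34,np.pi/2-.09)
E
```

```text
t34.00 now [0.457  0.045  0.3575] [-3.14   0.     1.481] -> tx -0.3316 ty 0.0300 tz 0.0175 yaw -0.0000 F [ 0.4  0.4 -1.8] op 0.0242
```

>>> {"api": "apply_moves", "payload": {"plan": [{"tx": -0.06, "ty": 0.005, "tz": 0.01, "yaw": 0, "grip": -1}, {"tx": -0.12, "ty": 0.01, "tz": 0.0175, "yaw": 0, "grip": -1}, {"tx": -0.18, "ty": 0.016, "tz": 0.0175, "yaw": 0, "grip": -1}, {"tx": -0.24, "ty": 0.022, "tz": 0.0175, "yaw": 0, "grip": -1}, {"tx": -0.3, "ty": 0.028, "tz": 0.0175, "yaw": 0, "grip": -1}, {"tx": -0.3316, "ty": 0.03, "tz": 0.0175, "yaw": 0, "grip": -1}, {"tx": -0.3316, "ty": 0.03, "tz": 0.0175, "yaw": 0, "grip": -1}, {"tx": -0.3316, "ty": 0.03, "tz": 0.0175, "yaw": 0, "grip": -1}]}}

```text
time: 35.0
tool_pos: [0.4576, -0.2854, 0.3409]
tool_rot: [-3.14, -0.002, 1.481]
contact_force: [-0.3, 0.4, -1.4]
opening: 0.0239
```

```bash
python3 - <<'E'
from h import *
W,p,k=pot("wrist","w12",R=.15)
pot("scene","s12")
rel(.457,-.2265,.25,np.pi/2-.0917)
E
```

```text
wrist rim 564 ((0.4567442238330841, -0.22725693881511688), 0.035925451666116714)
  net 0.92 [119.4, 309.6] ((0.4567442238330841, -0.22725693881511688), 0.035925451666116714) 0.07480237096366235
scene rim 26 ((0.4696339964866638, -0.2476946860551834), 0.029115445911884308)
  net 0.6 [241.0, 226.8] ((0.5436468720436096, -0.2666017711162567), 0.06365625560283661) 0.07254707400295266
t35.20 now [ 0.4582 -0.2851  0.3424] [3.141 0.    1.482] -> tx 0.0583 ty -0.0063 tz 0.0924 yaw 0.0033 F [-0.   0.1 -0.5] op 0.0240
```

View pics/w12.png

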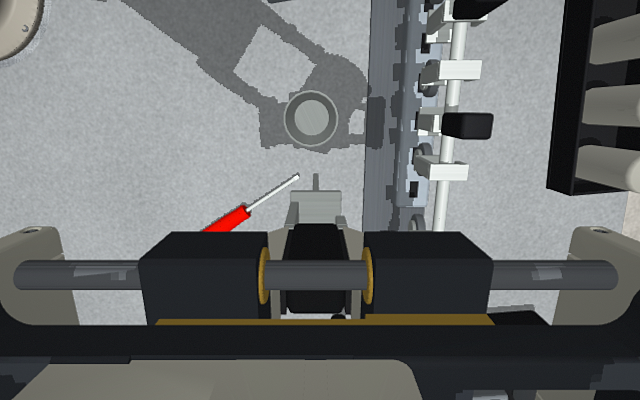

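View pics/s12.png

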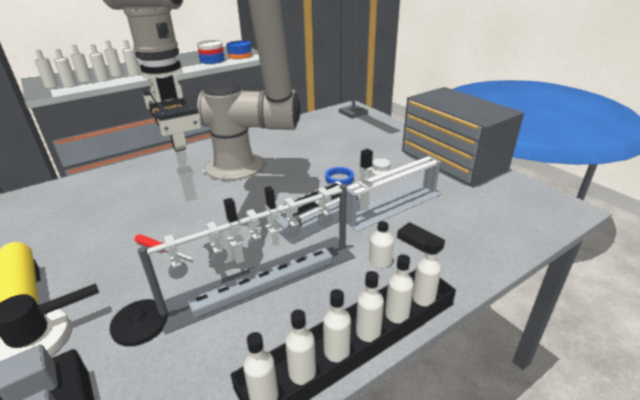

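>>> {"api": "apply_moves", "payload": {"plan": [{"tx": 0.035, "ty": -0.004, "tz": 0, "yaw": 0, "grip": -1}, {"tx": 0.058, "ty": -0.006, "tz": 0.02, "yaw": 0, "grip": -1}, {"tx": 0.058, "ty": -0.006, "tz": 0.06, "yaw": 0, "grip": -1}, {"tx": 0.058, "ty": -0.006, "tz": 0.09, "yaw": 0, "grip": -1}, {"tx": 0.058, "ty": -0.006, "tz": 0.1, "yaw": 0, "grip": -1}, {"tx": 0.058, "ty": -0.006, "tz": 0.1, "yaw": 0, "grip": -1}]}}

```text
time: 35.95
tool_pos: [0.4574, -0.2277, 0.2426]
tool_rot: [3.142, 0.0, 1.481]
contact_force: [-0.1, 0.4, -1.5]
opening: 0.0242
```

```bash
python3 - <<'E'
from h import *
rel(.457,-.2265,.1645,np.pi/2-.0917)
W,p,k=pot("scene"); cv2.imwrite("pics/s13.png",cv2.resize(p[130:300,130:370,::-1],None,fx=3,fy=3))
E
```

```text
t35.95 now [ 0.4574 -0.2277  0.2426] [3.142 0.    1.481] -> tx 0.0012 ty -0.0005 tz 0.0781 yaw 0.0022 F [-0.1  0.4 -1.5] op 0.0242
scene rim 28 ((0.4698163568973541, -0.2474999725818634), 0.028993945568799973)
  net 0.77 [241.8, 229.0] ((0.5452060699462891, -0.2559293806552887), 0.06243244558572769) 0.0738538177286065
```

View pics/s13.png

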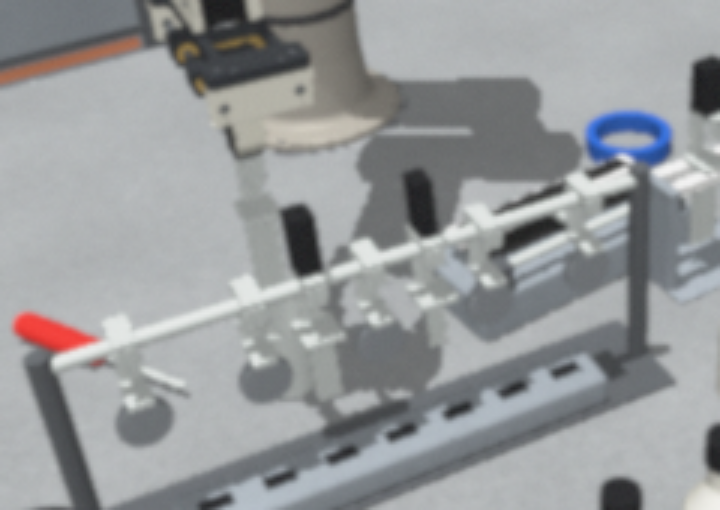

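>>> {"api": "apply_moves", "payload": {"plan": [{"tx": 0.001, "ty": -0.0005, "tz": 0.025, "yaw": 0, "grip": -1}, {"tx": 0.001, "ty": -0.0005, "tz": 0.05, "yaw": 0, "grip": -1}, {"tx": 0.001, "ty": -0.0005, "tz": 0.068, "yaw": 0, "grip": -1}, {"tx": 0.001, "ty": -0.0005, "tz": 0.078, "yaw": 0, "grip": -1}, {"tx": 0.001, "ty": -0.0005, "tz": 0.078, "yaw": 0, "grip": -1}, {"tx": 0.001, "ty": -0.0005, "tz": 0.078, "yaw": 0, "grip": -1}, {"tx": 0.001, "ty": -0.0005, "tz": 0.078, "yaw": 0, "grip": -1}, {"tx": 0.001, "ty": -0.0005, "tz": 0.078, "yaw": 0, "grip": -1}]}}

```text
time: 37.05
tool_pos: [0.457, -0.227, 0.1647]
tool_rot: [3.141, 0.0, 1.481]
contact_force: [1.2, 1.3, -1.9]
opening: 0.024
```

>>> {"api": "apply_moves", "payload": {"plan": [{"tx": 0, "ty": 0, "tz": 0, "yaw": 0, "grip": -1}, {"tx": 0, "ty": 0, "tz": -0.02, "yaw": 0, "grip": -1}, {"tx": 0, "ty": 0, "tz": -0.05, "yaw": 0, "grip": -1}, {"tx": 0, "ty": 0, "tz": -0.08, "yaw": 0, "grip": -1}, {"tx": 0, "ty": 0, "tz": -0.11, "yaw": 0, "grip": -1}, {"tx": 0, "ty": 0, "tz": -0.13, "yaw": 0, "grip": -1}, {"tx": 0, "ty": 0, "tz": -0.13, "yaw": 0, "grip": -1}]}}

```text
time: 37.92
tool_pos: [0.4569, -0.2276, 0.2956]
tool_rot: [3.14, 0.003, 1.481]
contact_force: [0.8, 0.1, -2.4]
opening: 0.024
```

```bash
python3 - <<'E'
from h import *
y=-.0565; x=.6095+.0918*y; print(x)
rel(x-.055,y+.005+.001,.2335,np.pi/2-.0917)
E
```

```text
0.6043133
t37.92 now [ 0.4569 -0.2276  0.2956] [3.140e+00 3.000e-03 1.481e+00] -> tx 0.1849 ty 0.0759 tz 0.0618 yaw 0.0014 F [ 0.8  0.1 -2.4] op 0.0240
```

>>> {"api": "apply_moves", "payload": {"plan": [{"tx": 0.05, "ty": 0.02, "tz": 0.01, "yaw": 0.001, "grip": -1}, {"tx": 0.1, "ty": 0.04, "tz": 0.02, "yaw": 0.001, "grip": -1}, {"tx": 0.15, "ty": 0.06, "tz": 0.04, "yaw": 0.001, "grip": -1}, {"tx": 0.18, "ty": 0.073, "tz": 0.055, "yaw": 0.001, "grip": -1}, {"tx": 0.1845, "ty": 0.076, "tz": 0.061, "yaw": 0.001, "grip": -1}, {"tx": 0.1845, "ty": 0.076, "tz": 0.061, "yaw": 0.001, "grip": -1}, {"tx": 0.1845, "ty": 0.076, "tz": 0.061, "yaw": 0.001, "grip": -1}]}}

```text
time: 38.8
tool_pos: [0.5488, -0.0512, 0.2335]
tool_rot: [3.141, 0.001, 1.478]
contact_force: [0.2, 0.7, -1.7]
opening: 0.024
```

```bash
python3 - <<'E'
from h import *
rel(.6043,-.0555,.2335,np.pi/2-.0917)
p,d=robot.read_camera("scene"); cv2.imwrite("pics/s14.png",cv2.resize(p[130:300,130:370,::-1],None,fx=3,fy=3))
k=robot.get_calibration("wrist"); p,d=robot.read_camera("wrist"); cv2.imwrite("pics/w14.png",p[:,:,::-1])
W=cloud("wrist",d,k); q=W.reshape(-1,3); q=q[(q[:,2]>.1995)&(q[:,2]<.206)&(q[:,0]>.55)&(q[:,0]<.64)&(q[:,1]<.06)&(q[:,1]>-.45)]
ys=np.sort(q[:,1]); print([(a[0].round(4),a[-1].round(4),len(a)) for a in np.split(ys,np.where(np.diff(ys)>.015)[0]+1) if len(a)>15])
E
```

```text
t38.80 now [ 0.5488 -0.0512  0.2335] [3.141e+00 1.000e-03 1.478e+00] -> tx 0.0008 ty 0.0557 tz 0.0001 yaw -0.0006 F [ 0.2  0.7 -1.7] op 0.0240
[(np.float64(-0.0197), np.float64(-0.0012), 1652), (np.float64(0.0326), np.float64(0.0503), 863)]
```

View pics/s14.png

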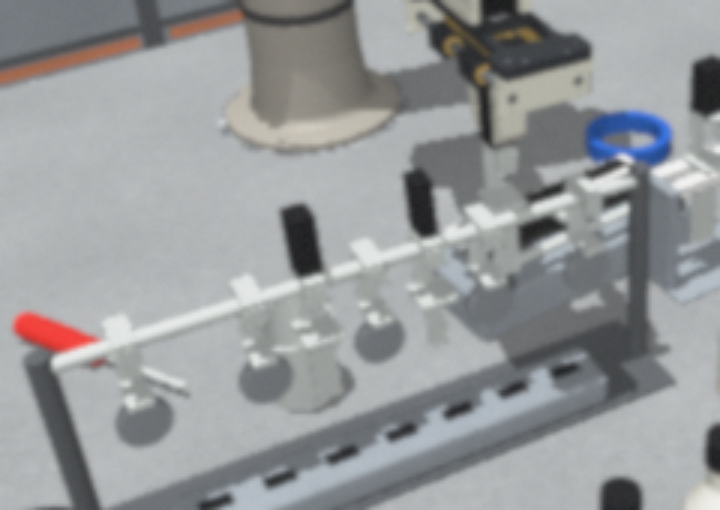

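View pics/w14.png

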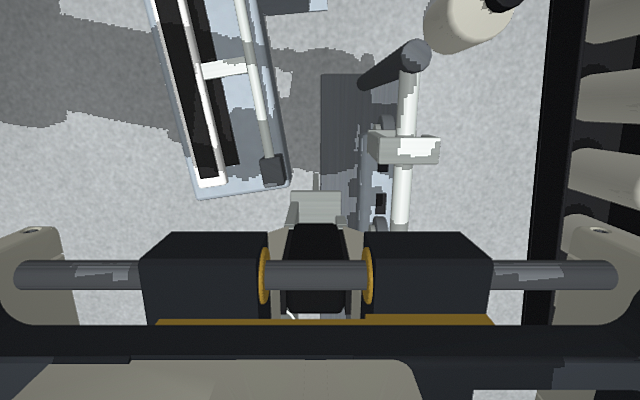

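>>> {"api": "apply_moves", "payload": {"plan": [{"tx": 0.0008, "ty": 0.015, "tz": 0, "yaw": 0, "grip": -1}, {"tx": 0.0008, "ty": 0.032, "tz": 0, "yaw": 0, "grip": -1}, {"tx": 0.0008, "ty": 0.047, "tz": 0, "yaw": 0, "grip": -1}, {"tx": 0.0008, "ty": 0.0552, "tz": 0, "yaw": 0, "grip": -1}, {"tx": 0.0008, "ty": 0.0552, "tz": 0, "yaw": 0, "grip": -1}, {"tx": 0.0008, "ty": 0.0552, "tz": 0.008, "yaw": 0, "grip": -1}, {"tx": 0.0008, "ty": 0.0552, "tz": 0.016, "yaw": 0, "grip": -1}, {"tx": 0.0008, "ty": 0.0552, "tz": 0.02, "yaw": 0, "grip": -1}]}}

```text
time: 39.9
tool_pos: [0.6035, -0.0541, 0.2124]
tool_rot: [-3.14, -0.0, 1.48]
contact_force: [0.6, 1.0, -1.3]
opening: 0.0241
```

>>> {"api": "apply_moves", "payload": {"plan": [{"tx": 0, "ty": 0, "tz": 0.002, "yaw": 0, "grip": -1}, {"tx": 0, "ty": 0, "tz": 0.003, "yaw": 0, "grip": -1}, {"tx": 0, "ty": 0, "tz": 0.004, "yaw": 0, "grip": -1}, {"tx": 0, "ty": 0, "tz": 0.005, "yaw": 0, "grip": -1}, {"tx": 0, "ty": 0, "tz": 0.005, "yaw": 0, "grip": -1}]}}

```text
time: 40.52
tool_pos: [0.6042, -0.0542, 0.2084]
tool_rot: [3.141, 0.0, 1.48]
contact_force: [0.4, -0.7, -0.8]
opening: 0.0237
```

>>> {"api": "apply_moves", "payload": {"plan": [{"tx": 0, "ty": 0, "tz": 0.0005, "yaw": 0, "grip": -1}, {"tx": 0, "ty": 0, "tz": 0.001, "yaw": 0, "grip": -1}, {"tx": 0, "ty": 0, "tz": 0.0012, "yaw": 0, "grip": -1}]}}

```text
time: 40.9
tool_pos: [0.6042, -0.0542, 0.2082]
tool_rot: [3.14, 0.0, 1.48]
contact_force: [-2.6, 0.0, 7.1]
opening: 0.0239
```

>>> {"api": "apply_moves", "payload": {"plan": [{"tx": 0, "ty": 0, "tz": -0.0005, "yaw": 0, "grip": -0.4}, {"tx": 0, "ty": 0, "tz": -0.0005, "yaw": 0, "grip": -0.1}, {"tx": 0, "ty": 0, "tz": -0.0005, "yaw": 0, "grip": 0.1}, {"tx": 0, "ty": 0, "tz": -0.0005, "yaw": 0, "grip": 0.1}, {"tx": 0, "ty": 0, "tz": -0.02, "yaw": 0, "grip": 0.1}, {"tx": 0, "ty": 0, "tz": -0.06, "yaw": 0, "grip": 0.1}, {"tx": 0, "ty": 0, "tz": -0.1, "yaw": 0, "grip": 0.1}, {"tx": 0, "ty": 0, "tz": -0.15, "yaw": 0, "grip": 0.1}]}}

```text
time: 41.9
tool_pos: [0.6037, -0.0541, 0.3577]
tool_rot: [-3.14, -0.0, 1.48]
contact_force: [0.9, -0.4, -0.1]
opening: 0.0505
```

```bash
python3 - <<'E'
from h import *
rel(.536,.115,.36,np.pi/2-.02)
p,d=robot.read_camera("scene"); cv2.imwrite("pics/s15.png",cv2.resize(p[130:300,130:370,::-1],None,fx=3,fy=3))
pot("top","t15")
E
```

```text
t41.90 now [ 0.6037 -0.0541  0.3577] [-3.14 -0.    1.48] -> tx 0.1623 ty -0.0828 tz -0.0022 yaw -0.0710 F [ 0.9 -0.4 -0.1] op 0.0505
  net 0.5 [228.0, 293.3] ((0.45937585830688477, 0.11005058139562607), 0.07266028970479965) 0.07431597235995548
```

View pics/s15.png

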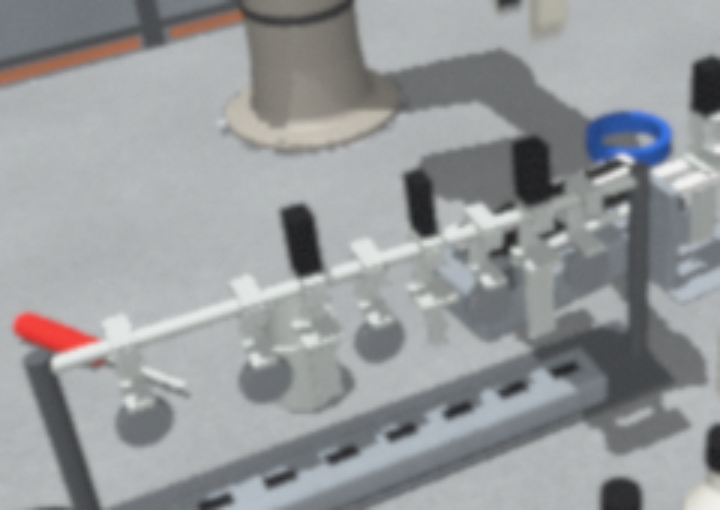

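View pics/t15.png

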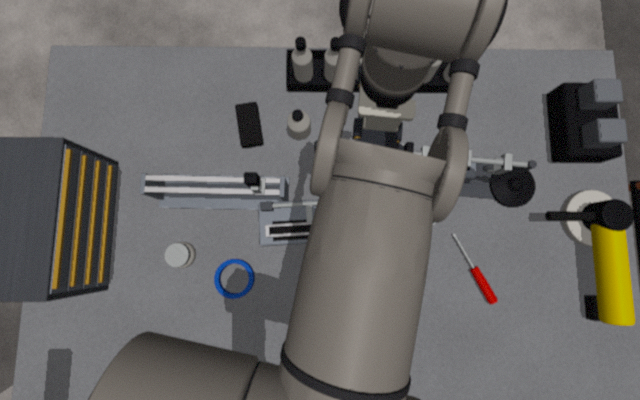

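>>> {"api": "apply_moves", "payload": {"plan": [{"tx": 0.05, "ty": -0.02, "tz": 0, "yaw": -0.02, "grip": 0.1}, {"tx": 0.1, "ty": -0.05, "tz": 0, "yaw": -0.04, "grip": 0.1}, {"tx": 0.15, "ty": -0.08, "tz": 0, "yaw": -0.07, "grip": 0.1}, {"tx": 0.162, "ty": -0.083, "tz": 0, "yaw": -0.071, "grip": 0.1}, {"tx": 0.162, "ty": -0.083, "tz": 0, "yaw": -0.071, "grip": 0.1}, {"tx": 0.162, "ty": -0.083, "tz": 0, "yaw": -0.071, "grip": 0.1}]}}

```text
time: 42.8
tool_pos: [0.5367, 0.1135, 0.3563]
tool_rot: [-3.141, 0.001, 1.549]
contact_force: [0.7, -0.6, -0.4]
opening: 0.0505
```

```bash
python3 - <<'E'
from h import *
grips("w16")
rel(.5345,.1845,.179,np.pi/2-.02)
pot("top","t16",R=.15)
E
```

```text
[297  94  27  32 809] c [0.5341 0.1823 0.2226] [0.5226 0.1689 0.2195] [0.5456 0.1957 0.2256]
t42.85 now [0.5367 0.1133 0.3564] [-3.141e+00  1.000e-03  1.549e+00] -> tx 0.0712 ty -0.0036 tz 0.1773 yaw -0.0019 F [-0.6 -0.3 -0.3] op 0.0505
top rim 162 ((0.4769975244998932, -0.2231847047805786), 0.03608889877796173)
  net 0.6 [152.2, 341.0] ((0.6083860397338867, -0.010209121741354465), 0.019564449787139893) 0.19981109056229257
```

View pics/t16.png

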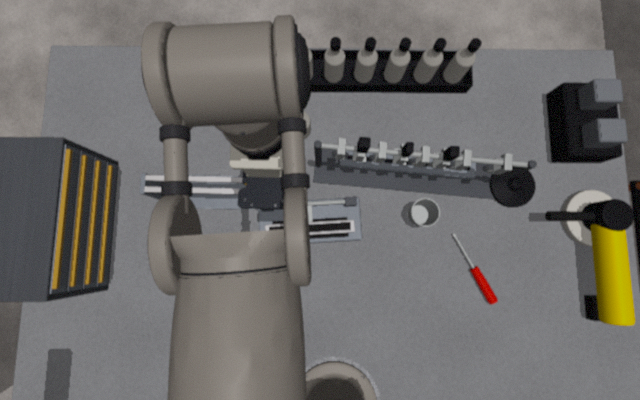

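>>> {"api": "apply_moves", "payload": {"plan": [{"tx": 0.05, "ty": -0.003, "tz": 0, "yaw": 0, "grip": 0.1}, {"tx": 0.069, "ty": -0.003, "tz": 0.03, "yaw": 0, "grip": 0.1}, {"tx": 0.069, "ty": -0.003, "tz": 0.08, "yaw": 0, "grip": 0.1}, {"tx": 0.069, "ty": -0.003, "tz": 0.12, "yaw": 0, "grip": 0.1}, {"tx": 0.069, "ty": -0.003, "tz": 0.15, "yaw": 0, "grip": 0.1}, {"tx": 0.069, "ty": -0.003, "tz": 0.17, "yaw": 0, "grip": 0.1}, {"tx": 0.069, "ty": -0.003, "tz": 0.1775, "yaw": 0, "grip": 0.1}, {"tx": 0.069, "ty": -0.003, "tz": 0.1775, "yaw": 0, "grip": 0.1}]}}

```text
time: 43.95
tool_pos: [0.5348, 0.1833, 0.1796]
tool_rot: [-3.141, 0.0, 1.55]
contact_force: [0.1, 1.4, 0.5]
opening: 0.0508
```

>>> {"api": "apply_moves", "payload": {"force": 35, "plan": [{"tx": 0, "ty": 0, "tz": 0, "yaw": 0, "grip": -0.4}, {"tx": 0, "ty": 0, "tz": 0, "yaw": 0, "grip": -1}, {"tx": 0, "ty": 0, "tz": 0, "yaw": 0, "grip": -1}, {"tx": 0, "ty": 0, "tz": 0, "yaw": 0, "grip": -1}]}}

```text
time: 44.45
tool_pos: [0.5346, 0.1838, 0.18]
tool_rot: [3.141, -0.0, 1.551]
contact_force: [-0.8, 0.3, 1.7]
opening: 0.0236
```

>>> {"api": "apply_moves", "payload": {"plan": [{"tx": 0, "ty": 0, "tz": -0.02, "yaw": 0, "grip": -1}, {"tx": 0, "ty": 0, "tz": -0.05, "yaw": 0, "grip": -1}, {"tx": 0, "ty": 0, "tz": -0.09, "yaw": 0, "grip": -1}, {"tx": 0, "ty": 0, "tz": -0.13, "yaw": 0, "grip": -1}, {"tx": 0, "ty": 0, "tz": -0.16, "yaw": 0, "grip": -1}, {"tx": 0, "ty": 0, "tz": -0.17, "yaw": 0, "grip": -1}, {"tx": 0, "ty": 0, "tz": -0.17, "yaw": 0, "grip": -1}]}}

```text
time: 45.32
tool_pos: [0.5345, 0.1837, 0.349]
tool_rot: [-3.141, 0.0, 1.551]
contact_force: [-0.1, 0.6, -1.8]
opening: 0.0236
```

```bash
python3 - <<'E'
from h import *
rel(.46,-.288,.35,np.pi/2-.09)
E
```

```text
t45.33 now [0.5345 0.1837 0.349 ] [-3.141  0.     1.551] -> tx -0.4731 ty -0.0650 tz -0.0008 yaw 0.0700 F [-0.1  0.6 -1.8] op 0.0236
```

>>> {"api": "apply_moves", "payload": {"plan": [{"tx": -0.05, "ty": -0.02, "tz": 0, "yaw": 0.01, "grip": -1}, {"tx": -0.11, "ty": -0.04, "tz": 0, "yaw": 0.02, "grip": -1}, {"tx": -0.17, "ty": -0.055, "tz": 0, "yaw": 0.03, "grip": -1}, {"tx": -0.23, "ty": -0.06, "tz": 0, "yaw": 0.04, "grip": -1}, {"tx": -0.29, "ty": -0.065, "tz": 0, "yaw": 0.05, "grip": -1}, {"tx": -0.35, "ty": -0.065, "tz": 0, "yaw": 0.06, "grip": -1}, {"tx": -0.41, "ty": -0.065, "tz": 0, "yaw": 0.07, "grip": -1}, {"tx": -0.473, "ty": -0.065, "tz": 0, "yaw": 0.07, "grip": -1}]}}

```text
time: 46.32
tool_pos: [0.4594, -0.2889, 0.3477]
tool_rot: [-3.139, -0.002, 1.481]
contact_force: [0.3, -0.5, -1.9]
opening: 0.024
```

>>> {"api": "apply_moves", "payload": {"plan": [{"tx": 0, "ty": 0, "tz": 0, "yaw": 0, "grip": -1}, {"tx": 0, "ty": 0, "tz": 0, "yaw": 0, "grip": -1}, {"tx": 0, "ty": 0, "tz": 0, "yaw": 0, "grip": -1}]}}

```text
time: 46.7
tool_pos: [0.4603, -0.2859, 0.3493]
tool_rot: [-3.141, -0.001, 1.482]
contact_force: [0.1, -0.6, -1.2]
opening: 0.0241
```

```bash
python3 - <<'E'
from h import *
W,p,k=pot("wrist","w17",near=(.478,-.224),R=.1)
pot("scene","s17")
rel(.478,-.2225,.255,np.pi/2-.0917)
q=W.reshape(-1,3); q=q[(q[:,0]>.45)&(q[:,0]<.60)&(q[:,1]<-.28)&(q[:,1]>-.46)&(q[:,2]>.012)&(q[:,2]<.15)]
E
```

```text
wrist rim 541 ((0.4786987006664276, -0.22465834021568298), 0.03580815717577934)
  net 0.9 [113.6, 322.6] ((0.47897621989250183, -0.2245129644870758), 0.0358220711350441) 0.0748252364966634
scene rim 63 ((0.4793364703655243, -0.22879356145858765), 0.0369315929710865)
  net 0.87 [242.2, 228.4] ((0.5260194540023804, -0.24823161959648132), 0.08745422214269638) 0.07099393977596424
t46.90 now [ 0.4604 -0.2864  0.3499] [3.141 0.    1.482] -> tx 0.0652 ty 0.0119 tz 0.0949 yaw 0.0032 F [-0.5  0.2 -2.2] op 0.0238
```

View pics/w17.png

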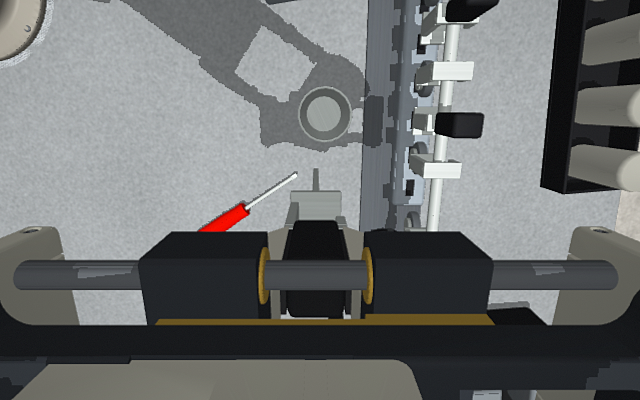

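View pics/s17.png

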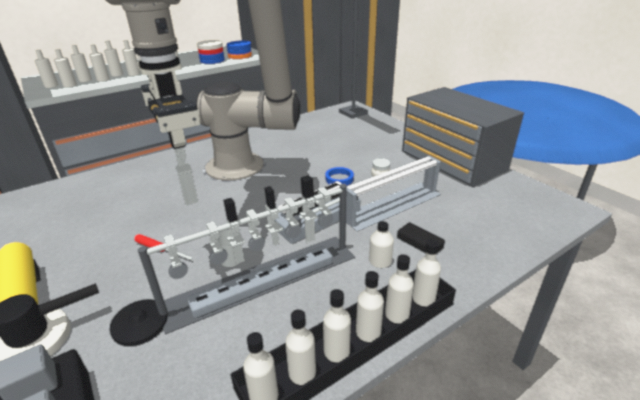

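```bash
python3 - <<'E'
from h import *
k=robot.get_calibration("wrist"); p,d=robot.read_camera("wrist"); W=cloud("wrist",d,k)
X,Y,Z=W[...,0],W[...,1],W[...,2]
m=(X>.52)&(X<.66)&(Y>-.275)&(Y<-.205)&(Z>.205)&(Z<.27); q=W[m]; print(len(q),q.min(0),q.max(0))
m=(X>.52)&(X<.66)&(Y>-.185)&(Y<-.115)&(Z>.205)&(Z<.27); q=W[m]; print(len(q),q.min(0),q.max(0))
rel(.467,-.223,.26,np.pi/2-.0917)
E
```

```text
1198 [ 0.57263116 -0.25010156  0.20544471] [ 0.5973571  -0.22870567  0.25463813]
856 [ 0.58059514 -0.15694755  0.20517939] [ 0.61062615 -0.14052865  0.25405627]
t46.95 now [ 0.4603 -0.2866  0.3499] [3.141 0.    1.482] -> tx 0.0640 ty 0.0010 tz 0.0899 yaw 0.0030 F [ 0.6  0.1 -1.5] op 0.0236
```

>>> {"api": "apply_moves", "payload": {"plan": [{"tx": 0.04, "ty": 0.001, "tz": 0, "yaw": 0, "grip": -1}, {"tx": 0.064, "ty": 0.001, "tz": 0.02, "yaw": 0, "grip": -1}, {"tx": 0.064, "ty": 0.001, "tz": 0.05, "yaw": 0, "grip": -1}, {"tx": 0.064, "ty": 0.001, "tz": 0.08, "yaw": 0, "grip": -1}, {"tx": 0.064, "ty": 0.001, "tz": 0.09, "yaw": 0, "grip": -1}, {"tx": 0.064, "ty": 0.001, "tz": 0.09, "yaw": 0, "grip": -1}]}}

```text
time: 47.7
tool_pos: [0.4669, -0.2236, 0.2598]
tool_rot: [-3.141, -0.0, 1.481]
contact_force: [0.8, -0.2, -1.0]
opening: 0.0237
```

```bash
python3 - <<'E'
from h import *
rel(.467,-.223,.185,np.pi/2-.0917)
W,p,k=pot("scene"); cv2.imwrite("pics/s18.png",cv2.resize(p[130:300,130:370,::-1],None,fx=3,fy=3))
E
```

```text
t47.70 now [ 0.4669 -0.2236  0.2598] [-3.141 -0.     1.481] -> tx 0.0006 ty 0.0000 tz 0.0748 yaw 0.0018 F [ 0.8 -0.2 -1. ] op 0.0237
scene rim 66 ((0.4796806871891022, -0.22956284880638123), 0.03648269549012184)
  net 0.81 [245.7, 229.0] ((0.5251211524009705, -0.23938316106796265), 0.08296069502830505) 0.07025488946969696
```

View pics/s18.png

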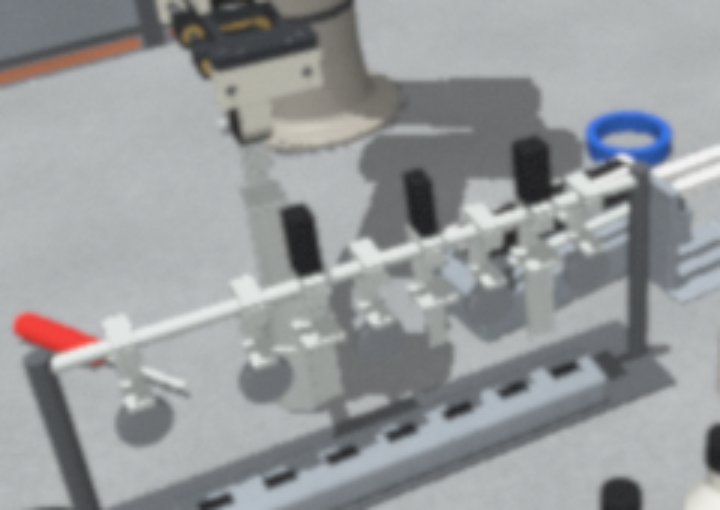

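>>> {"api": "apply_moves", "payload": {"plan": [{"tx": 0, "ty": 0, "tz": 0.02, "yaw": 0, "grip": -1}, {"tx": 0, "ty": 0, "tz": 0.04, "yaw": 0, "grip": -1}, {"tx": 0, "ty": 0, "tz": 0.06, "yaw": 0, "grip": -1}, {"tx": 0, "ty": 0, "tz": 0.074, "yaw": 0, "grip": -1}, {"tx": 0, "ty": 0, "tz": 0.077, "yaw": 0, "grip": -1}, {"tx": 0, "ty": 0, "tz": 0.077, "yaw": 0, "grip": -1}, {"tx": 0, "ty": 0, "tz": 0.077, "yaw": 0, "grip": -1}, {"tx": 0, "ty": 0, "tz": 0.077, "yaw": 0, "grip": -1}]}}

```text
time: 48.8
tool_pos: [0.4671, -0.2239, 0.1832]
tool_rot: [3.141, 0.001, 1.481]
contact_force: [-0.3, 0.1, -2.5]
opening: 0.024
```

>>> {"api": "apply_moves", "payload": {"plan": [{"tx": 0, "ty": 0, "tz": 0, "yaw": 0, "grip": -1}, {"tx": 0, "ty": 0, "tz": -0.02, "yaw": 0, "grip": -1}, {"tx": 0, "ty": 0, "tz": -0.05, "yaw": 0, "grip": -1}, {"tx": 0, "ty": 0, "tz": -0.08, "yaw": 0, "grip": -1}, {"tx": 0, "ty": 0, "tz": -0.11, "yaw": 0, "grip": -1}, {"tx": 0, "ty": 0, "tz": -0.12, "yaw": 0, "grip": -1}, {"tx": 0, "ty": 0, "tz": -0.12, "yaw": 0, "grip": -1}]}}

```text
time: 49.68
tool_pos: [0.4669, -0.2237, 0.3025]
tool_rot: [3.141, 0.0, 1.481]
contact_force: [0.2, 0.2, -2.0]
opening: 0.0238
```

```bash
python3 - <<'E'
from h import *
y=-.328; x=.6095+.0918*y; print(x)
rel(x-.055,y+.005+.0015,.234,np.pi/2-.0917)
W=np.load("W_top.npy"); p=cv2.imread("pics/top0.png"); X,Y,Z=W[...,0],W[...,1],W[...,2]
m=(X>.46)&(X<.58)&(Y<-.29)&(Y>-.46)&(Z>.006)&(Z<.19)&(p.max(-1)<50); q=W[m]; print(len(q),np.percentile(q,[1,50,99],axis=0))
E
```

```text
0.5793896000000001
t49.67 now [ 0.4669 -0.2237  0.3025] [3.141 0.    1.481] -> tx -0.0922 ty 0.0660 tz 0.0685 yaw 0.0016 F [ 0.2  0.2 -2. ] op 0.0238
650 [[ 0.50497514 -0.45948028  0.00635426]
 [ 0.55831488 -0.42624634  0.02015617]
 [ 0.57819744 -0.35390917  0.18086322]]
```

>>> {"api": "apply_moves", "payload": {"plan": [{"tx": -0.04, "ty": 0.01, "tz": 0, "yaw": 0.001, "grip": -1}, {"tx": -0.08, "ty": 0.03, "tz": 0.01, "yaw": 0.001, "grip": -1}, {"tx": -0.092, "ty": 0.055, "tz": 0.03, "yaw": 0.001, "grip": -1}, {"tx": -0.092, "ty": 0.066, "tz": 0.055, "yaw": 0.001, "grip": -1}, {"tx": -0.092, "ty": 0.066, "tz": 0.0685, "yaw": 0.001, "grip": -1}, {"tx": -0.092, "ty": 0.066, "tz": 0.0685, "yaw": 0.001, "grip": -1}, {"tx": -0.092, "ty": 0.066, "tz": 0.0685, "yaw": 0.001, "grip": -1}]}}

```text
time: 50.55
tool_pos: [0.5243, -0.3213, 0.2352]
tool_rot: [3.14, 0.001, 1.48]
contact_force: [-0.2, 0.7, -0.7]
opening: 0.0239
```

```bash
python3 - <<'E'
from h import *
rel(.5794,-.3265,.234,np.pi/2-.0917)
p,d=robot.read_camera("scene"); cv2.imwrite("pics/s19.png",cv2.resize(p[130:300,130:370,::-1],None,fx=3,fy=3))
k=robot.get_calibration("wrist"); p,d=robot.read_camera("wrist"); cv2.imwrite("pics/w19.png",p[:,:,::-1])
W=cloud("wrist",d,k); q=W.reshape(-1,3); q=q[(q[:,2]>.1995)&(q[:,2]<.206)&(q[:,0]>.55)&(q[:,0]<.64)&(q[:,1]<.06)&(q[:,1]>-.45)]
ys=np.sort(q[:,1]); print([(a[0].round(4),a[-1].round(4),len(a)) for a in np.split(ys,np.where(np.diff(ys)>.015)[0]+1) if len(a)>15])
E
```

```text
t50.55 now [ 0.5243 -0.3213  0.2352] [3.14e+00 1.00e-03 1.48e+00] -> tx -0.0001 ty 0.0554 tz 0.0012 yaw 0.0007 F [-0.2  0.7 -0.7] op 0.0239
[(np.float64(-0.2939), np.float64(-0.2751), 1621), (np.float64(-0.2501), np.float64(-0.2295), 384), (np.float64(-0.2038), np.float64(-0.199), 240)]
```

View pics/s19.png

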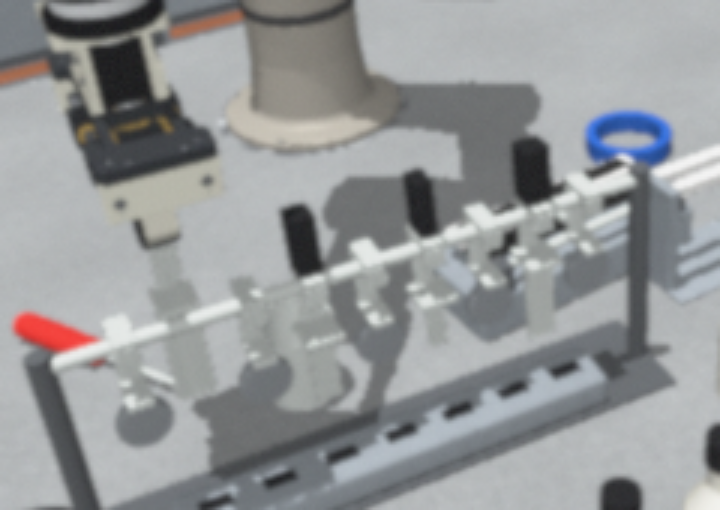

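View pics/w19.png

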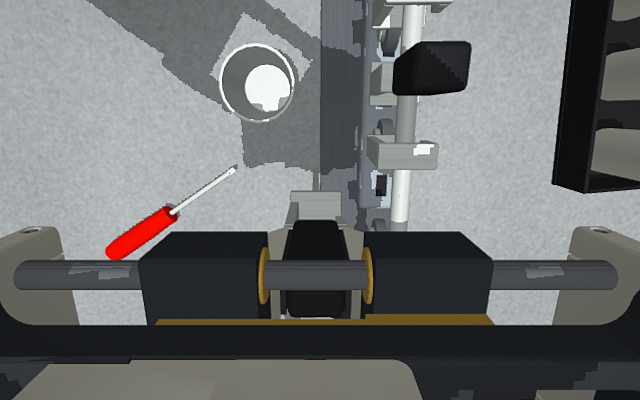

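>>> {"api": "apply_moves", "payload": {"plan": [{"tx": -0.0005, "ty": 0.015, "tz": 0.001, "yaw": 0, "grip": -1}, {"tx": -0.0005, "ty": 0.032, "tz": 0.001, "yaw": 0, "grip": -1}, {"tx": -0.0005, "ty": 0.047, "tz": 0.001, "yaw": 0, "grip": -1}, {"tx": -0.0005, "ty": 0.055, "tz": 0.001, "yaw": 0, "grip": -1}, {"tx": -0.0005, "ty": 0.055, "tz": 0.001, "yaw": 0, "grip": -1}, {"tx": -0.0005, "ty": 0.055, "tz": 0.009, "yaw": 0, "grip": -1}, {"tx": -0.0005, "ty": 0.055, "tz": 0.017, "yaw": 0, "grip": -1}, {"tx": -0.0005, "ty": 0.055, "tz": 0.021, "yaw": 0, "grip": -1}]}}

```text
time: 51.65
tool_pos: [0.5785, -0.3266, 0.2121]
tool_rot: [-3.14, -0.001, 1.48]
contact_force: [0.2, -0.6, -1.8]
opening: 0.0237
```

>>> {"api": "apply_moves", "payload": {"plan": [{"tx": 0, "ty": 0, "tz": 0.002, "yaw": 0, "grip": -1}, {"tx": 0, "ty": 0, "tz": 0.003, "yaw": 0, "grip": -1}, {"tx": 0, "ty": 0, "tz": 0.004, "yaw": 0, "grip": -1}, {"tx": 0, "ty": 0, "tz": 0.005, "yaw": 0, "grip": -1}, {"tx": 0, "ty": 0, "tz": 0.005, "yaw": 0, "grip": -1}]}}

```text
time: 52.28
tool_pos: [0.5792, -0.3269, 0.2089]
tool_rot: [3.141, 0.001, 1.48]
contact_force: [-0.9, 1.9, 3.2]
opening: 0.024
```

>>> {"api": "apply_moves", "payload": {"plan": [{"tx": 0, "ty": 0, "tz": 0, "yaw": 0, "grip": -0.4}, {"tx": 0, "ty": 0, "tz": 0, "yaw": 0, "grip": -0.1}, {"tx": 0, "ty": 0, "tz": 0, "yaw": 0, "grip": 0.1}, {"tx": 0, "ty": 0, "tz": 0, "yaw": 0, "grip": 0.1}, {"tx": 0, "ty": 0, "tz": -0.02, "yaw": 0, "grip": 0.1}, {"tx": 0, "ty": 0, "tz": -0.06, "yaw": 0, "grip": 0.1}, {"tx": 0, "ty": 0, "tz": -0.1, "yaw": 0, "grip": 0.1}, {"tx": 0, "ty": 0, "tz": -0.15, "yaw": 0, "grip": 0.1}]}}

```text
time: 53.28
tool_pos: [0.5787, -0.3266, 0.3587]
tool_rot: [-3.14, -0.001, 1.48]
contact_force: [1.0, -1.4, 0.0]
opening: 0.0505
```

```bash
python3 - <<'E'
from h import *
rel(.437,.0,.36,np.pi/2-.05)
p,d=robot.read_camera("scene"); cv2.imwrite("pics/s20.png",cv2.resize(p[130:300,130:370,::-1],None,fx=3,fy=3))
E
```

```text
t53.27 now [ 0.5787 -0.3266  0.3587] [-3.14e+00 -1.00e-03  1.48e+00] -> tx 0.3123 ty -0.1708 tz -0.0008 yaw -0.0410 F [ 1.  -1.4  0. ] op 0.0505
```

View pics/s20.png

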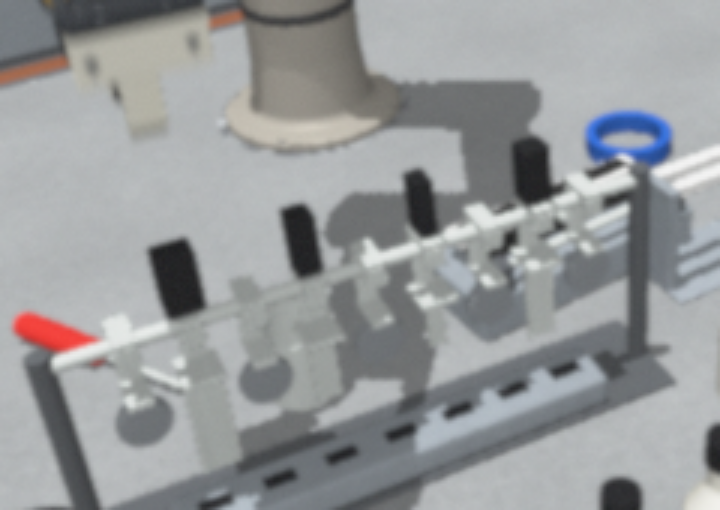

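>>> {"api": "apply_moves", "payload": {"plan": [{"tx": 0.05, "ty": -0.03, "tz": 0, "yaw": -0.01, "grip": -1}, {"tx": 0.1, "ty": -0.06, "tz": 0, "yaw": -0.02, "grip": -1}, {"tx": 0.15, "ty": -0.09, "tz": 0, "yaw": -0.03, "grip": -1}, {"tx": 0.2, "ty": -0.12, "tz": 0, "yaw": -0.04, "grip": -1}, {"tx": 0.25, "ty": -0.14, "tz": 0, "yaw": -0.04, "grip": -1}, {"tx": 0.312, "ty": -0.171, "tz": 0, "yaw": -0.04, "grip": -1}, {"tx": 0.312, "ty": -0.171, "tz": 0, "yaw": -0.04, "grip": -1}, {"tx": 0.312, "ty": -0.171, "tz": 0, "yaw": -0.04, "grip": -1}]}}

```text
time: 54.32
tool_pos: [0.4372, -0.0004, 0.3583]
tool_rot: [3.141, 0.001, 1.521]
contact_force: [-0.8, 0.2, 0.5]
opening: 0.0005
```

```bash
python3 - <<'E'
from h import *
k=robot.get_calibration("wrist"); p,d=robot.read_camera("wrist"); cv2.imwrite("pics/w21.png",p[:,:,::-1]); W=cloud("wrist",d,k)
for r in robot.tip_of("bar_centre","wrist")[:1]: i=np.round(r["pixel"]).astype(int); print(r, W[i[0],i[1]])
rel(.437,.061,.0945,np.pi/2-.05)
p,d=robot.read_camera("top"); cv2.imwrite("pics/t21.png",p[:,:,::-1])
W=cloud("top",d); q=W.reshape(-1,3); q=q[(q[:,2]>.1995)&(q[:,2]<.206)&(q[:,0]>.55)&(q[:,0]<.64)&(q[:,1]<.06)&(q[:,1]>-.45)]
ys=np.sort(q[:,1]); print([(a[0].round(4),a[-1].round(4),len(a)) for a in np.split(ys,np.where(np.diff(ys)>.015)[0]+1) if len(a)>15])
E
```

```text
{'pixel': [113.9, 308.8], 'confidence': 0.63} [0.43299012 0.06254563 0.07776067]
t54.42 now [ 0.4376 -0.0014  0.3579] [3.142e+00 1.000e-03 1.519e+00] -> tx 0.0625 ty -0.0038 tz 0.2634 yaw -0.0020 F [0.9 0.2 0.1] op 0.0002
[(np.float64(-0.4334), np.float64(-0.4162), 51), (np.float64(-0.3816), np.float64(-0.3627), 117), (np.float64(-0.3326), np.float64(-0.3133), 34), (np.float64(-0.2928), np.float64(-0.2749), 120)]
```

View pics/w21.png

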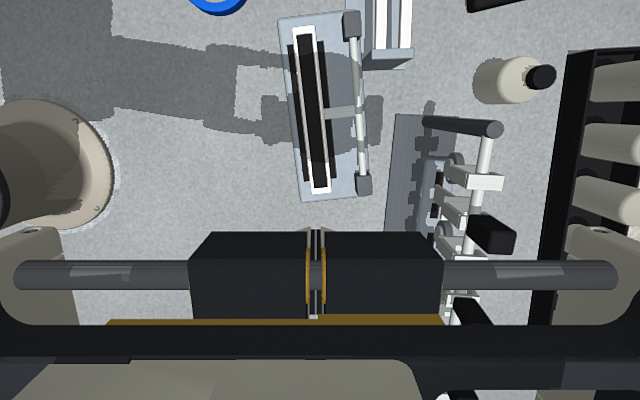

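View pics/t21.png

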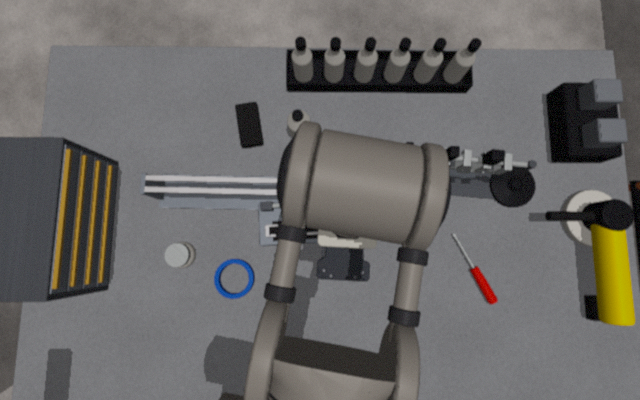

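>>> {"api": "apply_moves", "payload": {"plan": [{"tx": 0.03, "ty": -0.002, "tz": 0.05, "yaw": 0, "grip": -1}, {"tx": 0.062, "ty": -0.003, "tz": 0.1, "yaw": 0, "grip": -1}, {"tx": 0.062, "ty": -0.003, "tz": 0.15, "yaw": 0, "grip": -1}, {"tx": 0.062, "ty": -0.003, "tz": 0.2, "yaw": 0, "grip": -1}, {"tx": 0.062, "ty": -0.003, "tz": 0.24, "yaw": 0, "grip": -1}, {"tx": 0.062, "ty": -0.003, "tz": 0.263, "yaw": 0, "grip": -1}, {"tx": 0.062, "ty": -0.003, "tz": 0.263, "yaw": 0, "grip": -1}, {"tx": 0.062, "ty": -0.003, "tz": 0.263, "yaw": 0, "grip": -1}]}}

```text
time: 55.48
tool_pos: [0.4382, 0.0609, 0.0957]
tool_rot: [3.14, 0.0, 1.519]
contact_force: [0.3, -0.6, 0.2]
opening: 0.0004
```

```bash
python3 - <<'E'
from h import *
rel(.4375,.061,.062,np.pi/2-.05)
E
```

```text
t55.48 now [0.4382 0.0609 0.0957] [3.14  0.    1.519] -> tx 0.0000 ty -0.0008 tz 0.0337 yaw -0.0021 F [ 0.3 -0.6  0.2] op 0.0004
```

>>> {"api": "apply_moves", "payload": {"plan": [{"tx": 0, "ty": 0, "tz": 0.01, "yaw": 0, "grip": -1}, {"tx": 0, "ty": 0, "tz": 0.017, "yaw": 0, "grip": -1}, {"tx": 0, "ty": 0, "tz": 0.022, "yaw": 0, "grip": -1}, {"tx": 0, "ty": 0, "tz": 0.026, "yaw": 0, "grip": -1}, {"tx": 0, "ty": 0, "tz": 0.029, "yaw": 0, "grip": -1}, {"tx": 0, "ty": 0, "tz": 0.031, "yaw": 0, "grip": -1}, {"tx": 0, "ty": 0, "tz": 0.032, "yaw": 0, "grip": -1}, {"tx": 0, "ty": 0, "tz": 0.032, "yaw": 0, "grip": -1}]}}

```text
time: 56.48
tool_pos: [0.4367, 0.0616, 0.0632]
tool_rot: [-3.141, 0.0, 1.52]
contact_force: [-4.9, -0.0, 6.3]
opening: 0.0001
```

>>> {"api": "apply_moves", "payload": {"plan": [{"tx": 0, "ty": 0, "tz": 0.001, "yaw": 0, "grip": -1}, {"tx": 0, "ty": 0, "tz": 0.002, "yaw": 0, "grip": -1}, {"tx": 0, "ty": 0, "tz": 0.002, "yaw": 0, "grip": -1}]}}

```text
time: 56.85
tool_pos: [0.4368, 0.0616, 0.0624]
tool_rot: [-3.141, 0.0, 1.52]
contact_force: [-8.3, -0.5, 22.6]
opening: 0.0008
```

At the stop. Retreat straight up, then away so all is visible.

>>> {"api": "apply_moves", "payload": {"plan": [{"tx": 0, "ty": 0, "tz": -0.008, "yaw": 0, "grip": -1}, {"tx": 0, "ty": 0, "tz": -0.02, "yaw": 0, "grip": -1}, {"tx": 0, "ty": 0, "tz": -0.06, "yaw": 0, "grip": -1}, {"tx": 0, "ty": 0, "tz": -0.12, "yaw": 0, "grip": -1}, {"tx": 0, "ty": 0, "tz": -0.18, "yaw": 0, "grip": -1}, {"tx": 0, "ty": 0, "tz": -0.24, "yaw": 0, "grip": -1}, {"tx": 0, "ty": 0, "tz": -0.3, "yaw": 0, "grip": -1}, {"tx": 0, "ty": 0, "tz": -0.3, "yaw": 0, "grip": -1}]}}

```text
time: 57.85
tool_pos: [0.4391, 0.0616, 0.3659]
tool_rot: [3.131, -0.0, 1.52]
contact_force: [-0.2, 0.0, -1.1]
opening: 0.0002
```

>>> {"api": "apply_moves", "payload": {"plan": [{"tx": 0.06, "ty": 0, "tz": 0, "yaw": 0, "grip": -1}, {"tx": 0.12, "ty": 0, "tz": 0, "yaw": 0, "grip": -1}, {"tx": 0.18, "ty": 0, "tz": 0, "yaw": 0, "grip": -1}, {"tx": 0.24, "ty": 0, "tz": 0, "yaw": 0, "grip": -1}, {"tx": 0.3, "ty": 0, "tz": 0, "yaw": 0, "grip": -1}, {"tx": 0.33, "ty": 0, "tz": 0, "yaw": 0, "grip": -1}, {"tx": 0.33, "ty": 0, "tz": 0, "yaw": 0, "grip": -1}]}}

```text
time: 58.72
tool_pos: [0.4535, 0.393, 0.3587]
tool_rot: [-3.139, 0.002, 1.523]
contact_force: [0.5, -0.7, 0.4]
opening: 0.0006
```

```bash
python3 - <<'E'
from h import *
p,d=robot.read_camera("scene"); cv2.imwrite("pics/s22.png",cv2.resize(p[130:310,130:370,::-1],None,fx=3.3,fy=3.3))
W=cloud("scene",d); np.save("W_s22.npy",W)
p,d=robot.read_camera("top"); cv2.imwrite("pics/t22.png",p[:,:,::-1])
W=cloud("top",d); q=W.reshape(-1,3); 
b=q[(q[:,0]>.42)&(q[:,0]<.456)&(q[:,1]>-.045)&(q[:,1]<.165)&(q[:,2]>.06)&(q[:,2]<.09)]
for lo,hi in((-.045,0),(.03,.09),(.12,.165)): s=b[(b[:,1]>lo)&(b[:,1]<hi)]; print("bar z",lo,np.median(s[:,2]).round(4),len(s))
h=q[(q[:,2]>.1995)&(q[:,2]<.206)&(q[:,0]>.55)&(q[:,0]<.64)&(q[:,1]<.06)&(q[:,1]>-.45)]
ys=np.sort(h[:,1]); print([(a[0].round(4),a[-1].round(4),len(a)) for a in np.split(ys,np.where(np.diff(ys)>.012)[0]+1) if len(a)>15])
g=q[(q[:,2]>.215)&(q[:,2]<.28)&(q[:,0]>.55)&(q[:,0]<.66)&(q[:,1]<.06)&(q[:,1]>-.45)]
g=g[np.argsort(g[:,1])]
for a in np.split(g,np.where(np.diff(g[:,1])>.012)[0]+1):
    if len(a)>15: print("grip",a.min(0).round(3),a.max(0).round(3))
r=q[(np.hypot(q[:,0]-.479,q[:,1]+.2246)<.07)&(q[:,2]>.066)&(q[:,2]<.085)]
print("pot",cv2.minEnclosingCircle(np.ascontiguousarray(r[:,:2].astype(np.float32))),r[:,2].min(),r[:,2].max())
E
```

```text
bar z -0.045 0.0756 218
bar z 0.03 0.0754 305
bar z 0.12 0.0754 189
[(np.float64(-0.4334), np.float64(-0.413), 48), (np.float64(-0.3815), np.float64(-0.3623), 117), (np.float64(-0.3321), np.float64(-0.3128), 36), (np.float64(-0.2926), np.float64(-0.2735), 124), (np.float64(-0.2431), np.float64(-0.2294), 31), (np.float64(-0.201), np.float64(-0.1766), 119), (np.float64(-0.1521), np.float64(-0.1384), 35), (np.float64(-0.1068), np.float64(-0.0908), 115), (np.float64(-0.0608), np.float64(-0.0455), 24), (np.float64(-0.0175), np.float64(-0.0021), 113), (np.float64(0.0348), np.float64(0.0501), 51)]
grip [ 0.564 -0.34   0.215] [ 0.59  -0.311  0.256]
grip [ 0.572 -0.248  0.215] [ 0.597 -0.227  0.255]
grip [ 0.579 -0.154  0.216] [ 0.604 -0.138  0.255]
grip [ 0.589 -0.066  0.215] [ 0.613 -0.041  0.255]
pot ((0.47692063450813293, -0.22293396294116974), 0.03608740493655205) 0.06616609575127895 0.0784718365749268
```

View pics/s22.png

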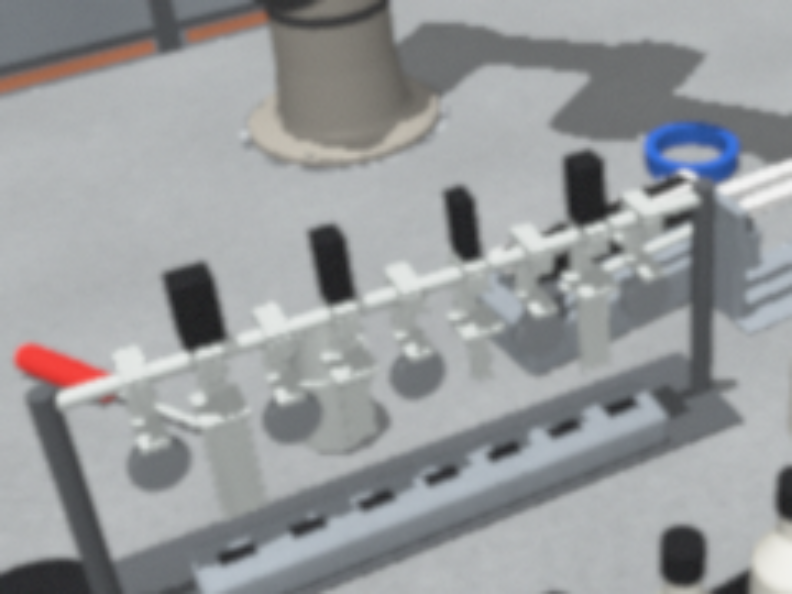

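View pics/t22.png

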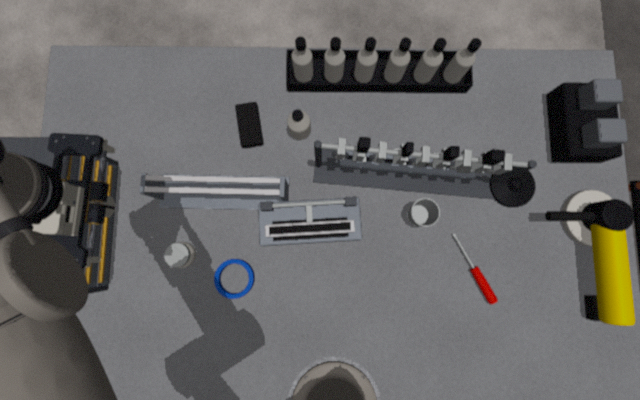

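```bash
python3 - <<'E'
from cell import robot
print(robot.observe()["contact_force"]); print(robot.hand_in())
E
```

```text
[-0.18934126 -0.24686872  0.12714608]
the job is handed in; nothing more can be done
None
```

The job is done and handed in at about 59 s. No verdict was reported.

**What I did**
- **Stopping the blower:** I pressed the bar at its middle down to its stop, at about 26 N, and let it up.
- **Dipping and hanging:** In the order A, B, C, D, I lifted each spatula, dipped its blade upright into the pot and hung it in a gap of its own. The blade tips stayed about 25–30 mm above the bench, roughly 20 mm clear of the pot floor.
- **Pot moved partway:** The pot was knocked about 2 cm while C was on its way to the rail. I measured it again before dipping D. D went in about 12 mm off the pot's centre, so that the gripper stayed clear of hung spatula B.
- **Starting the blower:** I pressed the bar down to its stop once more, at about 23 N, and released it.

**Last checks**
- The bar is back up and level, with its top at 75.4–75.6 mm along its whole length.
- All four spatulas hang with their grip tops at about 255 mm. The five disc holders are within about 1 mm of where they started; holder 2's hook was partly hidden by a spatula's shadow or body, so its reading is a little less sure.
- The pot is upright, and the other things look untouched in the top view.
- The tool showed no contact force.
- The scene camera places the pot 2–4 mm off the wrist camera. When hung spatula B partly hid the pot, the scene reading was off by about 2 cm, so I went by the wrist camera there.
- I did not read the bar's tilt directly while it was pressed. I judged the press even from where I pressed it and from the bar being level afterwards.

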